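Lock the rotor of a bench centrifuge with its T-handle key

TASK

Lock the centrifuge's rotor with the rotor key, the taller of the two T-handle keys standing in the rack: fit its forked foot over the lock bar at the bottom of the rotor's hub and turn it clockwise, seen from above, until it stops. Then lift the key out and stand it back in its pocket of the rack.

Things in the scene. Friction and masses are not known exactly. Their poses are not given: they have to be found in the camera images.
- rotor_key: T-handle key, 138 mm tall, 180 g, upright in a rack pocket. Black crossbar 80 mm along x, 16 thick and high, middle 130 above the origin; grip there, closing along y, about 40 N. Steel fork foot 22 mm along x, 24 along y; slot along x 14 wide, 18 deep; a half turn fits as well. Origin: middle of foot's underside, z up. The other key: 95 mm tall, 52 mm crossbar, round foot; its crossbar is 41 mm lower.
- lock_bar (a joint): Angle of the lock bar (rad) about the vertical: 0 = locked at its stop, bar along the front-to-back line of the centrifuge (display at its front); grows anticlockwise seen from above. Starts at 0.75 to 1.15. Turns stiffly (0.06 N m) and stays where left. The key has about 12 degrees of free play on the bar each way, so turn it about 0.2 rad farther than the bar must go.
- lock_bar_top (a point): Middle of the top of the lock bar: steel, 31 mm long (along this point's x), 9 thick, 15 high, rounded top; z up on the turning axis; turns with the bar. It stands on the floor of a round well in the rotor's hub (bore 40 mm, funnel mouth 60, mouth 34 above this point); the key's foot rests on that floor, 15 below this point. The white case (230 long, 200 wide, fixed) has its top 54 above this point.
- key_rack: Fixed grey plastic key rack, 70 mm (x) by 160 mm (y); origin: centre of its underside on the desk, z up. Two square pockets, 40 mm inside, walls 4 mm, centred at y = +45 and -45 mm (x = 0), 90 mm apart; pocket floors 10 mm and rims 60 mm above the origin. One holds the rotor key (which one varies), the other the shorter key.
There are look-alikes about, which are no part of the job. What is shaped like the rotor_key but pink or turquoise is not meant.

How it is judged:
By the outcome, as a careful person would: the job done as asked, in the order asked, and still so for the second after the job is handed in, with the robot touching nothing.
It also fails if it takes over 51 s, if anything falls off the work surface, if the arm or the gripper's body presses on something with over 40 N, if the wrist force passes 120 N, or if a joint passes its speed limit or range.

ROBOT

A 6-joint arm with a two-finger parallel gripper is mounted at the origin on the work surface. World frame = base frame: x ahead of the robot, y to its left, z up, the work surface at z = 0. Lengths are in m, angles in rad, forces in N, time in s.
With the tool pointing down it reaches from about 0.25 to 0.775 m from the base axis. Payload 4 kg.
Tool frame: the origin (TCP) lies midway between the tips of the shut fingers; the grasp point (between the pads) lies 19 mm behind it; z points along the fingers, x is the direction in which the jaws open and shut, and the axes are right-handed (so a half turn about z gives the same grasp; the last joint's range is limited). The gripper opens to 94 mm and grips with 3 to 60 N. Pads are 16 mm wide; open, the fingers measure 119 mm over their backs; the gripper's body (75 mm by 177 mm) begins 78 mm behind the grasp point.
Start: joints at [-1.264, 0.087, 1.371, -0, 1.684, -0.103], TCP at [0.219, -0.504, 0.178] pointing down, gripper open.
Joint ranges: [-3.1, 3.1], [-0.76, 2.03], [0.27, 2.55], [-1.08, 4.22], [0.17, 2.65], [-2.57, 2.57]. Speed limits (rad/s): [2.79, 2.79, 3.14, 3.14, 3.14, 3.14].

INTERFACE

Orientations are given as [roll, pitch, yaw] about the fixed x, y, z axes, in that order (R = Rz(yaw) Ry(pitch) Rx(roll)).
In Python, from bench import robot gives the robot as it stands.
- The arm moves only by the shell command python3 -m handwheel 'ROWS'. ROWS is a JSON object of lists of equal length, an entry for each row: "delta_pos": the shift along the tool's x, y, z in mm, a list of three; "rotation": the turn, a rotation vector about the tool's x, y, z in rad, a list of three; "claw": the closure, from -1 (fully open) to 1 (shut). In form: {"delta_pos": [[tx, ty, tz], ...], "rotation": [[wx, wy, wz], ...], "claw": [claw, ...]}. A call has exactly 8 rows; each row shifts and turns the commanded pose from where the row before left it, along the tool's axes as they then stand; what a row does not reach is not made up. A row lasts 1/8 s, in which the tool goes at most 62.5 mm and 10.7 degrees, less where a joint would pass 70% of its speed; a pose out of reach is approached as far as the arm can. A call with a gripper value outside its range is refused whole. The fingers move at their own pace and stop on an object; the grip force is fixed at half the most. Time passes only in rows, so rows that do not move let the fingers close, or fill a call up. It gives the time, the measured TCP pose, the force and the opening at its end, in the units of the state.
- robot.get_obs(): the state, without advancing time (a new reading comes with each control period).
- robot.snapshot(name): name is "side" or "top"; returns a dict with "color" (480x640x3 uint8, red, green, blue), "intrinsics" (3x3 intrinsics, pixels), "eye" and "rotation" of the camera in the world. Camera axes: x right, y down, z forward; pixel columns grow to the right and rows downward; lengths in m; the calibration is good to about 2 mm. A picture is of the moment at which its call begins. There is no depth.
- robot.close_job(): hands the job in, once; it reports no verdict.
The state is a dict: "time": time; "joint_positions": joint angles; "qvel": joint speeds; "joint_torque": joint torques, N m; "tool_pos": TCP position; "ee_rot": TCP orientation; "wrist_force": force on the tool from outside, world axes, zero at the start; "wrist_torque": the same for the moment, N m; "width": finger opening in m.
Only numpy, scipy, OpenCV 4.12 (cv2) and the standard library are available. Lean on these libraries where they do the work, as an engineer would, in place of code of your own. Each camera call takes 0.05 s, during which the arm holds its last target.

## Working session

There is one attempt and no reset: what is moved stays moved. The work goes in short steps, Python scripts to look and compute and a shell command to move; the robot and the scene stay as the last step left them, time stands still between calls to the robot, and variables do not carry over. Pictures are saved under pics/ and viewed, and the job is handed in when it is done.

```bash
mkdir -p pics; cat > h.py <<'E'
import sys,numpy as np,cv2,json
sys.path.insert(0,'.')
def snap(robot,n,f):
    s=robot.snapshot(n); cv2.imwrite('pics/'+f+'.png',s['color'][:,:,::-1])
    np.savez('pics/'+f+'.npz',**{k:np.array(s[k]) for k in('color','intrinsics','eye','rotation')}); return s
def load(f): return dict(np.load('pics/'+f+'.npz'))
def ray(s,u,v,z):
    d=np.array(s['rotation'])@np.linalg.inv(np.array(s['intrinsics']))@np.array([u,v,1.]); e=np.array(s['eye'])
    return e+d*(z-e[2])/d[2]
def proj(s,p):
    c=np.array(s['rotation']).T@(np.array(p,float)-np.array(s['eye'])); q=np.array(s['intrinsics'])@c; return q[:2]/q[2]
E
python3 - <<'E'
from h import *
from bench import robot
for n in('top','side'):
    s=snap(robot,n,n+'0'); print(n,np.round(s['eye'],3),np.round(s['rotation'],3).tolist(),np.round(s['intrinsics'],1).tolist())
print(robot.get_obs())
E
```

```text
top [ 0.329 -0.111  1.036] [-3.014, 0.013, -1.565] [[459.2, 0.0, 311.4], [0.0, 459.2, 236.5], [0.0, 0.0, 1.0]]
side [0.173 0.527 0.626] [-2.229, 0.024, -2.732] [[439.5, 0.0, 323.5], [0.0, 439.5, 240.7], [0.0, 0.0, 1.0]]
{'time': 0.1, 'joint_positions': array([-1.26408878e+00,  8.78515661e-02,  1.37208685e+00, -1.40644247e-05,
        1.68357724e+00, -1.03097047e-01]), 'qvel': array([ 0.00080746, -0.00210074, -0.00288085, -0.00338128,  0.00142051,
       -0.0009142 ]), 'joint_torque': array([ 2.62678062e-03, -3.41253912e+01, -3.03302479e+01,  7.19923689e-02,
        3.03870672e-02, -1.07038854e-04]), 'tool_pos': array([ 0.218966  , -0.5039481 ,  0.17734565]), 'ee_rot': array([-3.14140865e+00,  1.91423316e-03, -1.16099313e+00]), 'wrist_force': array([ 0.09723386,  0.23798708, -0.36153568]), 'wrist_torque': array([0.00662636, 0.00978739, 0.03881927]), 'width': 0.09376135150057968}
```

Rotation is given as rpy; I'll convert it.

```bash
cat >> h.py <<'E'
from scipy.spatial.transform import Rotation as Ro
_ray,_proj=ray,proj
def fix(s):
    s=dict(s); r=np.array(s['rotation'])
    if r.shape==(3,): s['rotation']=Ro.from_euler('xyz',r).as_matrix()
    return s
def ray(s,u,v,z): return _ray(fix(s),u,v,z)
def proj(s,p): return _proj(fix(s),p)
E
python3 - <<'E'
from h import *
for n in('top0','side0'):
    s=load(n); print(n, proj(s,[.219,-.504,.178]))
E
```

```text
top0 [533.91031869 357.64598402]
side0 [484.86889987 137.51533036]
```

View pics/top0.png

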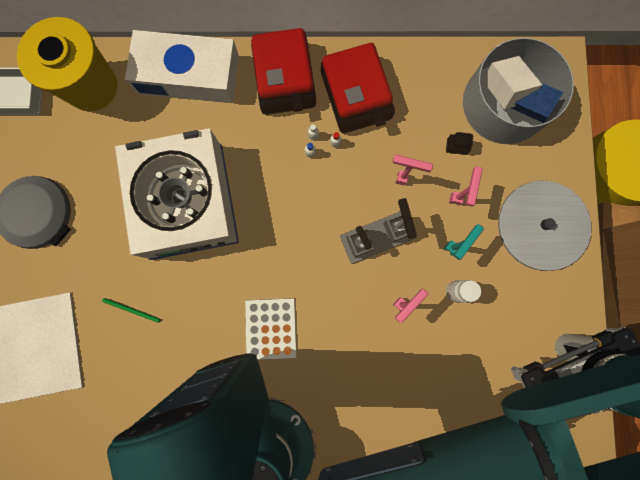

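View pics/side0.png

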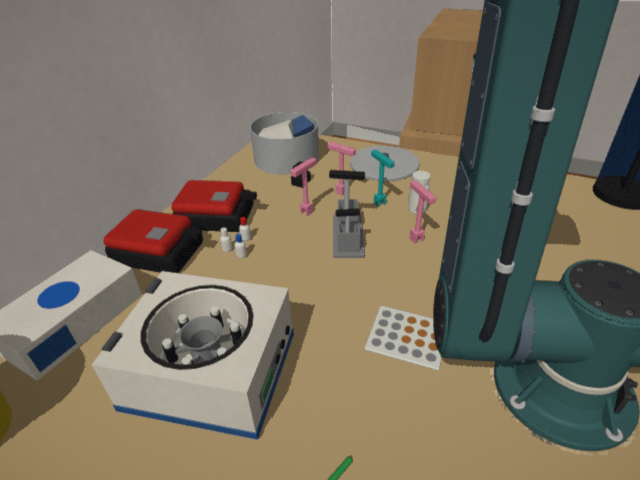

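Candidates: black-crossbar keys in the rack at top (404,220) / side (347,175), and top (360,238) / side (347,212). The pink and turquoise keys around the rack are look-alikes. The first one stands clearly higher in the side view, so it should be the rotor key. I'll confirm that with crops.

```bash
python3 - <<'E'
from h import *
a=cv2.imread('pics/top0.png');b=cv2.imread('pics/side0.png')
A=cv2.resize(a[190:270,335:435],(400,320),interpolation=cv2.INTER_CUBIC)
B=cv2.resize(b[160:265,297:397],(400,420),interpolation=cv2.INTER_CUBIC)
C=np.zeros((420,800,3),np.uint8);C[:320,:400]=A;C[:,400:]=B
cv2.imwrite('pics/crop1.png',C)
A=cv2.resize(a[120:265,105:245],(560,580),interpolation=cv2.INTER_CUBIC);cv2.imwrite('pics/crop2.png',A)
B=cv2.resize(a[150:235,130:220],(720,595)[:2] if 0 else (630,595),interpolation=cv2.INTER_CUBIC);cv2.imwrite('pics/crop3.png',B)
E
```

```text
(no output)
```

View pics/crop1.png

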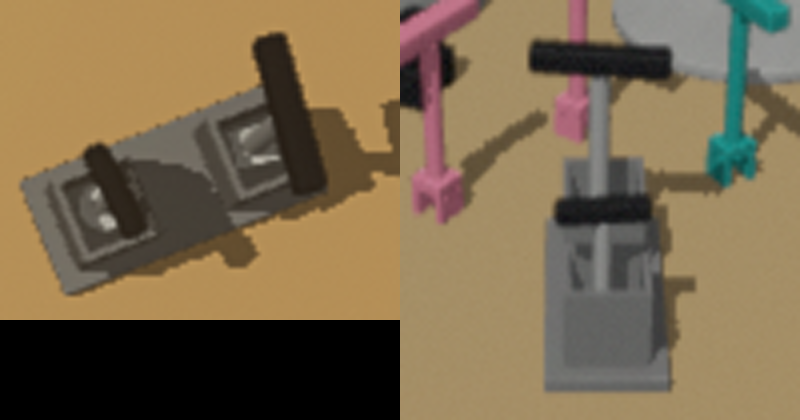

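View pics/crop2.png

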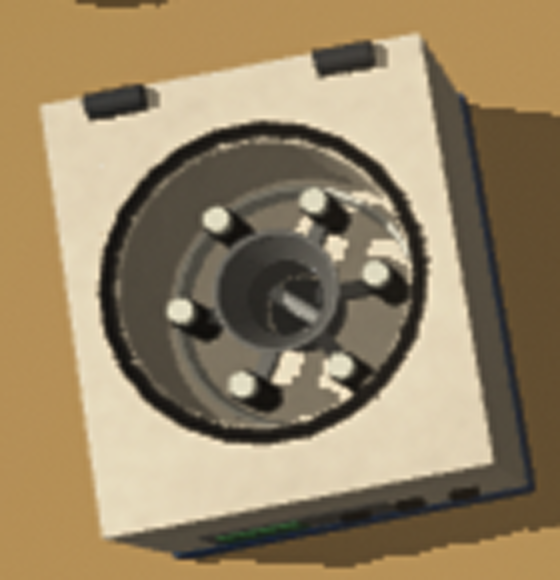

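View pics/crop3.png

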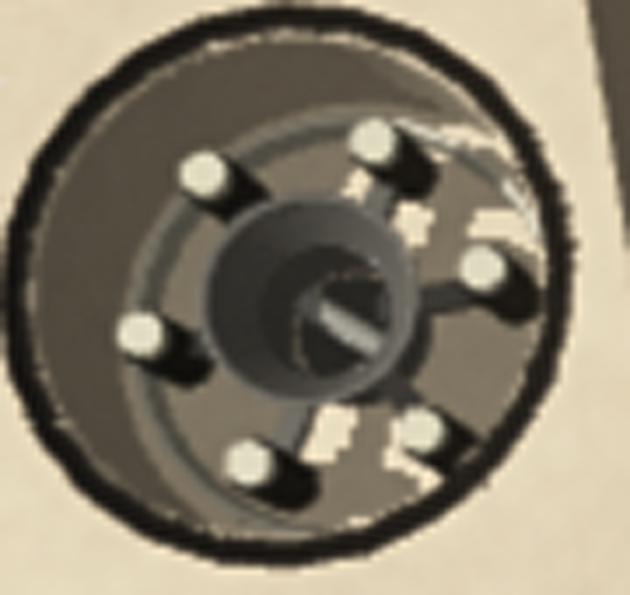

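The crop confirms it: the right-hand black key (top (404,220), side (347,175)) is taller and has the longer crossbar. In the hub well the lock bar shows clearly at about top (179,196). Next I'll measure the key, rack and case.

```bash
python3 - <<'E'
from h import *
b=cv2.imread('pics/side0.png')
B=cv2.resize(b[268:430,100:300],(800,648)[:1]+(600,) if 0 else (740,599),interpolation=cv2.INTER_CUBIC);cv2.imwrite('pics/crop4.png',B)
B=cv2.resize(b[300:370,150:250],(800,560),interpolation=cv2.INTER_CUBIC);cv2.imwrite('pics/crop5.png',B)
# dark crossbar masks
for n,(x0,y0,x1,y1) in dict(top0=(392,190,425,245),side0=(322,165,372,185)).items():
    im=cv2.imread(f'pics/{n}.png').max(2)
    m=np.zeros_like(im);m[y0:y1,x0:x1]=(im[y0:y1,x0:x1]<(62 if n=='top0' else 60))*255
    k,l,st,c=cv2.connectedComponentsWithStats(m);i=1+np.argmax(st[1:,4])
    pts=np.argwhere(l==i)[:,::-1].astype(np.float32);r=cv2.minAreaRect(pts);print(n,st[i],c[i],r,cv2.boxPoints(r).tolist())
E
```

```text
top0 [392 199  25  40 375] [406.45066667 219.26133333] ((401.87542724609375, 220.1014404296875), (40.20746994018555, 19.387874603271484), 72.6459732055664) [[386.6263427734375, 203.80429077148438], [405.13165283203125, 198.0213623046875], [417.12451171875, 236.39859008789062], [398.61920166015625, 242.1815185546875]]
side0 [330 171  35   9 257] [347.31128405 174.73540856] ((347.0, 175.0), (8.0, 34.0), 90.0) [[330.0, 171.0], [364.0, 171.0], [364.0, 179.0], [330.0, 179.0]]
```

View pics/crop4.png

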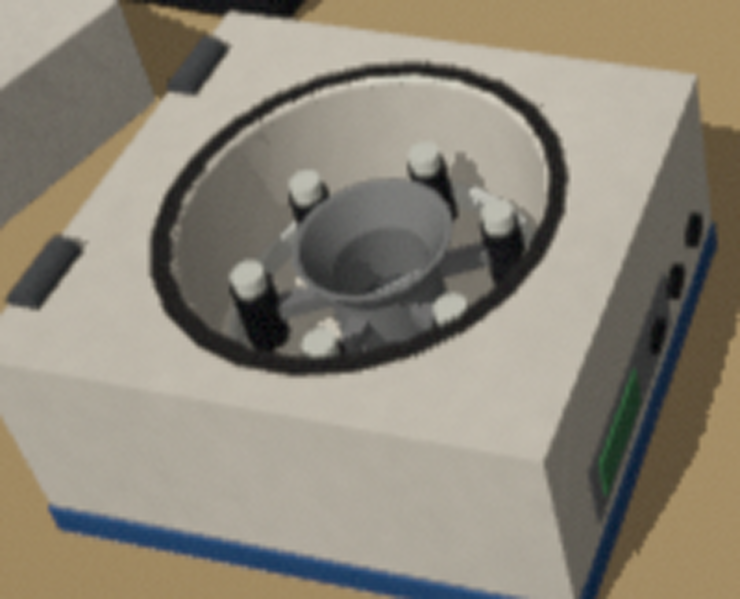

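View pics/crop5.png

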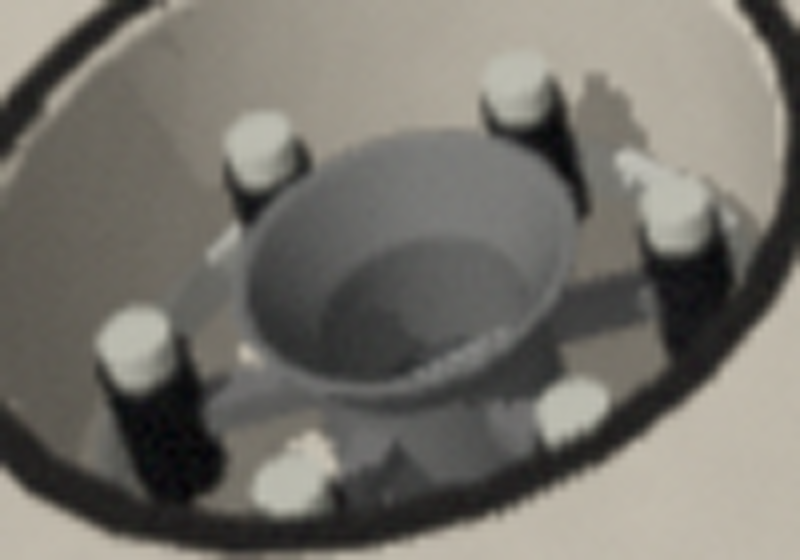

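```bash
cat >> h.py <<'E'
def hull(s,P,shape,sc=8,off=(0,0)):
    q=np.array([proj(s,p) for p in P]); h=cv2.convexHull(((q-np.array(off)+.5)*sc).astype(np.float32))
    m=np.zeros((shape[0]*sc,shape[1]*sc),np.uint8); cv2.fillConvexPoly(m,np.round(h).astype(np.int32),255)
    return cv2.resize(m,(shape[1],shape[0]),interpolation=cv2.INTER_AREA)/255.
def box(x,y,z,yaw,l,w,h):
    c,s=np.cos(yaw),np.sin(yaw)
    return [(x+c*a*l/2-s*b*w/2,y+s*a*l/2+c*b*w/2,z+d*h/2) for a in(-1,1) for b in(-1,1) for d in(-1,1)]
E
python3 - <<'E'
from h import *
from scipy.optimize import minimize
W=dict(top0=(392,190,425,245),side0=(322,163,372,185))
M={}
for n,(x0,y0,x1,y1) in W.items():
    im=cv2.imread(f'pics/{n}.png').max(2)[y0:y1,x0:x1].astype(float)
    M[n]=im
    print(n); print(im[::4,::2].astype(int) if n=='top0' else im[::2,::4].astype(int))
E
```

```text
top0
[[181 181 180 180 181 181 181 181 180 181 180 180 181 181 181 180 180]
 [181 180 180 181 180 180 181 180 180 180 180 180 180 180 180 180 180]
 [180 181 181 182 178 108  80 142 181 180 180 180 181 181 180 180 180]
 [180 180 182  75  42  44  43  53 180 181 180 180 180 181 180 181 180]
 [180 180 181 174  44  44  43  42  87 183 180 181 180 180 181 180 180]
 [181 181 181 182  94  43  44  44  43 175 181 179 180 180 180 180 181]
 [139 111 111 114 109  40  44  43  41  81 183 181 180 181 180 181 179]
 [112  80  55  54  61  55  41  44  42  41  67  98  98  96 124 181 180]
 [ 66  88 157 130 107  96  41  43  43  42  44  98  99  99  98 106 178]
 [ 69  90 103  93  74  80  65  41  44  43  42  66 100 100  98  98 116]
 [108  94  95 164 167  94  79  40  43  44  42  45  98  99  99  99  99]
 [ 97  91  68  68  68  70  95 104  40  44  44  42  59  99  99  99  98]
 [ 76  99 112 107  61  62  68  69  51  45  52  72  79  99  98 110 175]
 [ 73  73  74  74  74  69  71  78  98  97 110 165 124 179 182 180 180]]
side0
[[164 163 163 163 164 158 164 126 143 148 147 149 148]
 [164 164 163 165 163 159 164 130 146 146 148 148 149]
 [164 164 165 164 163 160 164 155 147 148 148 148 149]
 [164 164 140 140 159 153 160 163 129 149 150 148 148]
 [164 164  50  34  40  46  64  83  59  94  99 148 148]
 [164 163  33  33  33  42  41  36  33  30  28 149 149]
 [163 164  24  24  29  28  26  29  31  32  33 143 153]
 [165 163  57  38  29  27  29  30  28  24  26 125 135]
 [164 165 157 151 149 139  78 107  47  47  40  99 147]
 [163 164 164 164 164 157 133  96 150 154 106 113 165]
 [164 165 164 163 186 160 134  95 163 163 163 162 164]]
```

```bash
python3 - <<'E'
from h import *
from scipy.optimize import minimize,least_squares
W=dict(top0=(385,190,430,245),side0=(322,163,372,185))
S={n:load(n) for n in W};T=dict(top0=62,side0=80);M={}
for n,(x0,y0,x1,y1) in W.items():
    im=cv2.imread(f'pics/{n}.png').max(2)[y0:y1,x0:x1].astype(float)
    m=(im<T[n])
    if n=='top0':
        m=(im<50).astype(np.uint8); m=cv2.morphologyEx(m,cv2.MORPH_OPEN,np.ones((3,3)))
    M[n]=m.astype(float)
def cost(p,names=('top0','side0')):
    return sum(np.abs(hull(S[n],box(p[0],p[1],p[2],p[3],.08,.016,.016),M[n].shape,off=W[n][:2])-M[n]).sum() for n in names)
g=ray(S['top0'],407.7,218.3,.142);print(g)
def ms(c,x0):
    b=None
    for k in range(4):
        sx=np.array(x0)+np.vstack([np.zeros(4)]+[np.eye(4)[i]*[.006,.006,.006,.1][i]*(-1)**k for i in range(4)])
        r=minimize(c,x0,method='Nelder-Mead',options=dict(initial_simplex=sx,maxiter=400)); x0=r.x
    return r
for nm in (('top0','side0'),):
    r=ms(lambda p:cost(p,nm),[g[0],g[1],.14,.25]);print('key',nm,np.round(r.x,4),r.fun,[m.sum() for m in M.values()])
r2=ms(lambda p:cost([p[0],p[1],.14,p[3]],('top0',)),[g[0],g[1],.14,.25]);print('top only',np.round(r2.x,4),r2.fun)
r2=ms(lambda p:cost([p[0],p[1],.14,p[3]],('side0',)),r.x);print('side only',np.round(r2.x,4),r2.fun)
# case
tp=dict(TL=(115,146.25),TR=(210,128.75),BR=(228.25,235.75),BL=(131.25,254.25));sd=dict(TR=(161.6,271.2),BR=(288.1,288.3),BL=(247.3,392.3))
sg=dict(TL=(1,1),TR=(1,-1),BR=(-1,-1),BL=(-1,1))
def res(p):
    x,y,z,a=p;c,s=np.cos(a),np.sin(a);o=[]
    for d,n in((tp,'top0'),(sd,'side0')):
        for k,uv in d.items():
            l,w=sg[k][0]*.115,sg[k][1]*.1
            o+=list(proj(S[n],(x+c*l-s*w,y+s*l+c*w,z))-np.array(uv))
    return o
q=least_squares(res,[.4,.2,.12,.15]);print('case',np.round(q.x,4),np.round(q.fun,1))
z=q.x[2]
for nm,u,h in(('ring',(171.2,190.5),0),('mouth',(174.3,192.6),-.02)): print(nm,ray(S['top0'],*u,z+h))
# rack base: from crop
a=cv2.imread('pics/top0.png')[165:225,145:210]
cl=cv2.createCLAHE(4,(2,2)).apply(cv2.cvtColor(a,cv2.COLOR_BGR2GRAY))
cv2.imwrite('pics/well.png',cv2.resize(np.clip(a[15:50,15:55].astype(float)*2.2,0,255).astype(np.uint8),(640,560),interpolation=cv2.INTER_CUBIC))
E
```

```text
[ 0.4801638  -0.28837676  0.142     ]
key ('top0', 'side0') [ 0.4817 -0.2871  0.1395  0.2213] 169.88235294117646 [np.float64(317.0), np.float64(283.0)]
top only [ 0.4797 -0.2865  0.1443  0.2469] 94.70196078431371
side only [ 0.4823 -0.2872  0.1373  0.3381] 73.10980392156863
case [0.5411 0.1898 0.1183 0.2001] [ 0.1 -0.1 -0.3 -0.9  0.2 -0.6 -0.3  0.1  0.7  0.2  0.3 -0.2  0.1  0.3]
ring [0.54021621 0.18922861 0.1183344 ]
mouth [0.54034601 0.18905553 0.0983344 ]
```

View pics/well.png

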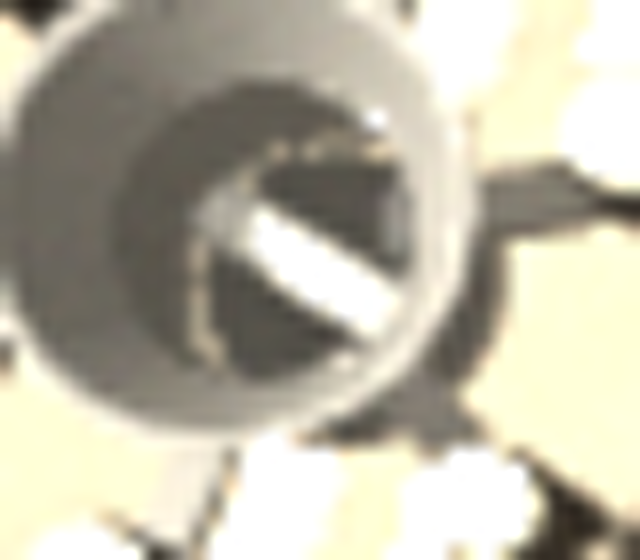

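```bash
python3 - <<'E'
from h import *
s=load('top0')
f=lambda u,v:(160+u/16-.5*0,180+v/16)
for a,b in(((265,205),(405,300)),((240,245),(365,335)),((215,205),(385,318))):
    P=ray(s,*f(*a),.0643);Q=ray(s,*f(*b),.0643);d=Q-P;print(P[:2],Q[:2],np.hypot(*d[:2]),np.arctan2(-d[1],-d[0]), np.arctan2(-d[1],-d[0])-.2)
c=proj(s,(.5405,.1893,.0643));print('axis proj',c,(c-[160,180])*16)
im=cv2.imread('pics/top0.png');im=cv2.resize(im,None,fx=1,fy=1)
x0,y0,x1,y1=330,185,435,270;k=7
A=cv2.resize(im[y0:y1,x0:x1],None,fx=k,fy=k,interpolation=cv2.INTER_CUBIC)
def dr(A,s,pts,col,off,k):
    h=cv2.convexHull(np.array([(proj(s,p)-off+.5)*k for p in pts],np.float32)).astype(int);cv2.polylines(A,[h],True,col,1)
dr(A,s,box(.4817,-.2871,.14,.235,.08,.016,.016),(0,255,0),np.array((x0,y0)),k)
cv2.imwrite('pics/ov1.png',A)
s2=load('side0');im=cv2.imread('pics/side0.png');x0,y0,x1,y1=310,155,390,270
B=cv2.resize(im[y0:y1,x0:x1],None,fx=5,fy=5,interpolation=cv2.INTER_CUBIC)
dr(B,s2,box(.4817,-.2871,.14,.235,.08,.016,.016),(0,255,0),np.array((x0,y0)),5)
cv2.imwrite('pics/ov2.png',B)
E
```

```text
[0.54755546 0.19499695] [0.53449373 0.17541901] 0.023535177345331462 0.9824480483635178 0.7824480483635179
[0.54201727 0.19815869] [0.5296569  0.18065148] 0.021430838855687157 0.9560445214887037 0.7560445214887037
[0.54753665 0.20180127] [0.53200579 0.17803314] 0.028392453423180405 0.992012009656452 0.792012009656452
axis proj [179.04185596 196.01056478] [304.66969538 256.16903655]
```

View pics/ov1.png

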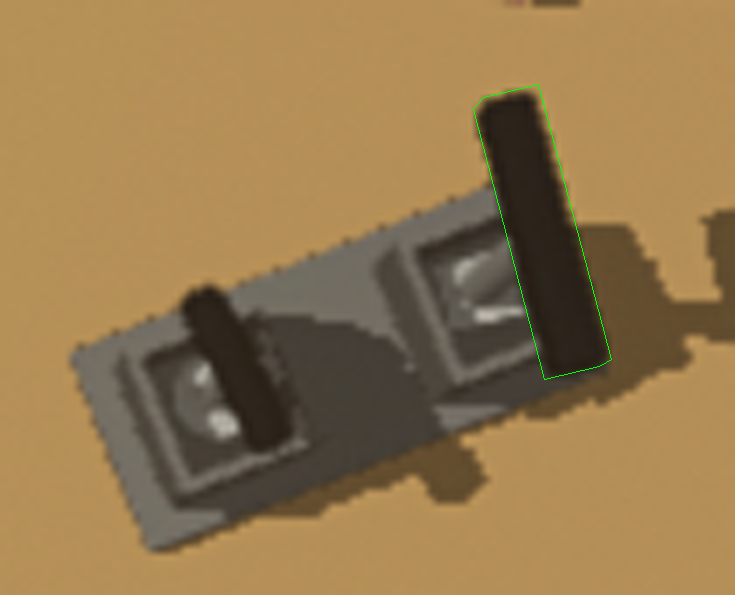

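View pics/ov2.png

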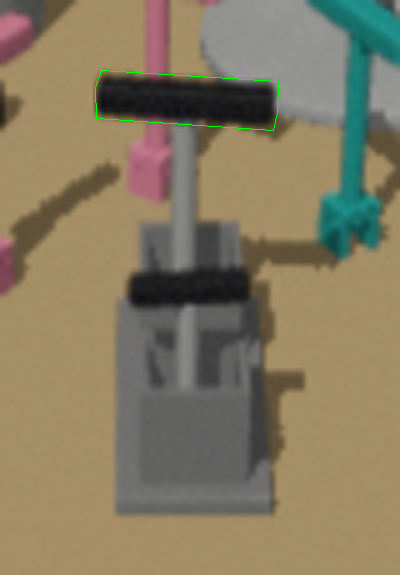

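```bash
cat >> h.py <<'E'
def plan(robot,p=None,yaw=None,o=None):
    """tool-frame shift (mm) at present axes and after turning, plus rotvec needed for tool straight down at yaw"""
    o=o or robot.get_obs(); R=Ro.from_euler('xyz',o['ee_rot']); 
    if yaw is None: yaw=o['ee_rot'][2]
    Rt=Ro.from_euler('xyz',[np.pi,0,yaw]); print('t',round(float(o['time']),2),'pos',np.round(o['tool_pos'],4),'rpy',np.round(o['ee_rot'],4),'w',round(float(o['width']),4),'F',np.round(o['wrist_force'],1),'T',np.round(o['wrist_torque'],2),'j6',round(o['joint_positions'][5],3))
    print(' rot',np.round((R.inv()*Rt).as_rotvec(),4))
    if p is not None:
        d=(np.array(p)-o['tool_pos'])*1e3; print(' shift now-axes',np.round(R.inv().apply(d),1),' after-turn axes',np.round(Rt.inv().apply(d),1))
E
python3 - <<'E'
from h import *
from bench import robot
from scipy.optimize import least_squares
s=load('top0');f=lambda u,v:np.array((330+u/7-.5,185+v/7-.5))
t,w=24,24
obs=[((0,-45,60),(-t,+t),(0,0))]
pts=[((-24,45+24,60),(183,495)),((-24,45-24,60),(308,442)),((-24,-45+24,60),(455,388)),((24,-45+24,60),(405,245)),((24,45+24,60),(140,348)),((35,80,10),(70,357)),((-35,80,10),(150,550))]
def W(p,q):
    x,y,a=p;c,si=np.cos(a),np.sin(a);return (x+(c*q[0]-si*q[1])/1e3,y+(si*q[0]+c*q[1])/1e3,q[2]/1e3)
res=lambda p:np.concatenate([proj(s,W(p,q))-f(*u) for q,u in pts])
r=least_squares(res,[.46,-.25,.35],loss='soft_l1');print(np.round(r.x,4),np.round(res(r.x),1),'pockets',W(r.x,(0,45,0)),W(r.x,(0,-45,0)))
im=cv2.imread('pics/top0.png');A=cv2.resize(im[185:270,330:435],None,fx=7,fy=7,interpolation=cv2.INTER_CUBIC)
for yy in(45,-45):
  for h in(24,20):
    P=np.array([(proj(s,W(r.x,(a*h,yy+b*h,60)))-[330,185]+.5)*7 for a,b in((1,1),(1,-1),(-1,-1),(-1,1))]).astype(int);cv2.polylines(A,[P],True,(0,255,0),1)
P=np.array([(proj(s,W(r.x,(a*35,b*80,5)))-[330,185]+.5)*7 for a,b in((1,1),(1,-1),(-1,-1),(-1,1))]).astype(int);cv2.polylines(A,[P],True,(0,0,255),1)
cv2.imwrite('pics/ov3.png',A)
plan(robot,[.481,-.287,.24],.242-np.pi/2)
E
```

```text
[ 0.461  -0.2482  0.3647] [-0.  -0.   3.1 -0.3  0.4  0.5 -0.8  0.2 -2.   0.1  0.2 -1.1  0.   0.4] pockets (np.float64(0.44495254206969564), np.float64(-0.20617736241441853), 0.0) (np.float64(0.4770553204751035), np.float64(-0.29025715557932397), 0.0)
t 0.1 pos [ 0.219  -0.5039  0.1773] rpy [-3.1414e+00  1.9000e-03 -1.1610e+00] w 0.0938 F [ 0.1  0.2 -0.4] T [0.01 0.01 0.04] j6 -0.103
 rot [-0.      0.0019  0.1678]
 shift now-axes [ -94.7 -326.8  -62.4]  after-turn axes [-147.8 -306.4  -62.7]
```

View pics/ov3.png

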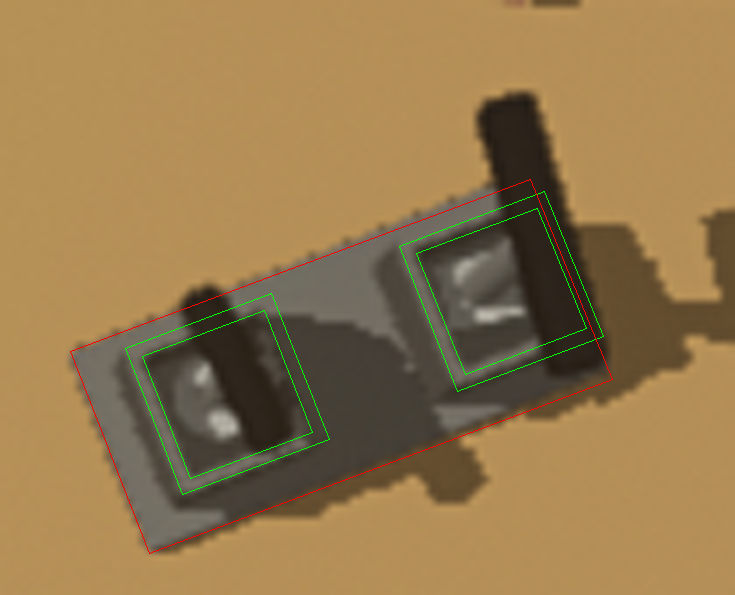

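```bash
python3 -m handwheel '{"delta_pos": [[0,0,-31],[0,0,-31],[-24.6,-51,0],[-24.6,-51,0],[-24.6,-51,0],[-24.6,-51,0],[-24.6,-51,0],[-24.6,-51,0]], "rotation": [[0,0.002,0.084],[0,0,0.084],[0,0,0],[0,0,0],[0,0,0],[0,0,0],[0,0,0],[0,0,0]], "claw": [-1,-1,-1,-1,-1,-1,-1,-1]}'
python3 - <<'E'
from h import *
from bench import robot
plan(robot,[.481,-.287,.121],.242-np.pi/2)
E
```

```text
time: 1.1
tool_pos: [0.4819, -0.2864, 0.2396]
ee_rot: [3.141, -0.002, -1.329]
wrist_force: [0.2, 0.1, 0.6]
width: 0.094
t 1.1 pos [ 0.4819 -0.2864  0.2396] rpy [ 3.1412e+00 -1.5000e-03 -1.3291e+00] w 0.094 F [0.2 0.1 0.6] T [0.01 0.   0.02] j6 0.692
 rot [ 0.0004 -0.0015 -0.0003]
 shift now-axes [  0.2   1.  118.6]  after-turn axes [  0.4   1.  118.6]
```

```bash
python3 -m handwheel '{"delta_pos": [[0,0.5,35],[0,0.5,35],[0,0,30],[0,0,18.6],[0,0,0],[0,0,0],[0,0,0],[0,0,0]], "rotation": [[0,0,0],[0,0,0],[0,0,0],[0,0,0],[0,0,0],[0,0,0],[0,0,0],[0,0,0]], "claw": [-1,-1,-1,-1,-1,1,1,1]}'
python3 - <<'E'
from h import *
from bench import robot
plan(robot,[.481,-.287,.121],.242-np.pi/2)
snap(robot,'side','side1');im=cv2.imread('pics/side1.png');cv2.imwrite('pics/s1.png',cv2.resize(im[60:270,250:450],(571,600)))
E
```

```text
time: 2.1
tool_pos: [0.4805, -0.2888, 0.1228]
ee_rot: [-3.14, -0.004, -1.329]
wrist_force: [0.4, -0.5, -0.2]
width: 0.0674
t 2.1 pos [ 0.4805 -0.2888  0.1228] rpy [-3.14   -0.0037 -1.3291] w 0.0674 F [ 0.4 -0.5 -0.2] T [0.05 0.   0.02] j6 0.688
 rot [-0.0016 -0.0037 -0.0003]
 shift now-axes [-1.6 -0.9  1.8]  after-turn axes [-1.6 -0.9  1.8]
```

View pics/s1.png

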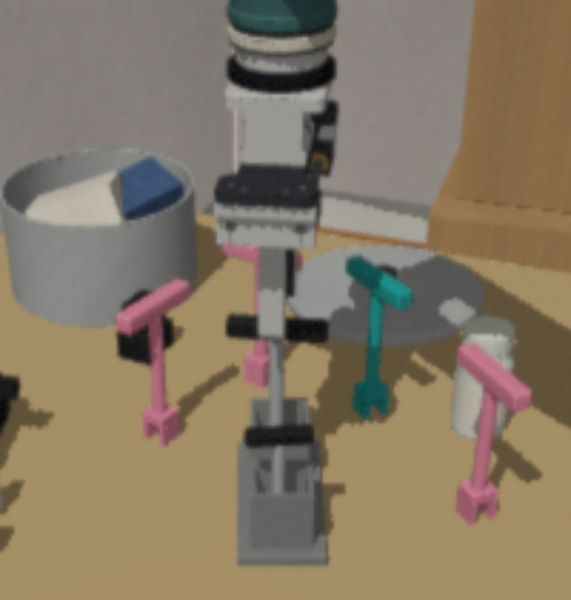

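```bash
python3 -m handwheel '{"delta_pos": [[-1.5,-0.9,1.8],[0,0,0],[0,0,0],[0,0,0],[0,0,0],[0,0,0],[0,0,0],[0,0,0]], "rotation": [[0,0,0],[0,0,0],[0,0,0],[0,0,0],[0,0,0],[0,0,0],[0,0,0],[0,0,0]], "claw": [1,1,1,1,1,1,1,1]}'
python3 - <<'E'
from h import *
from bench import robot
plan(robot,[.481,-.287,.121],.242-np.pi/2)
E
```

```text
time: 3.15
tool_pos: [0.4805, -0.2867, 0.1198]
ee_rot: [-3.141, -0.002, -1.329]
wrist_force: [0.4, 0.0, -0.4]
width: 0.0144
t 3.15 pos [ 0.4805 -0.2867  0.1198] rpy [-3.1413e+00 -2.1000e-03 -1.3290e+00] w 0.0144 F [ 0.4  0.  -0.4] T [-0.04  0.05  0.01] j6 0.691
 rot [-0.0003 -0.0021 -0.0002]
 shift now-axes [ 0.4 -0.4 -1.2]  after-turn axes [ 0.4 -0.4 -1.2]
```

```bash
python3 -m handwheel '{"delta_pos": [[0,0,0],[0,0,-8],[0,0,-20],[0,0,-30],[0,0,-35],[0,0,-35],[0,0,-22],[0,0,-5]], "rotation": [[0,0,0],[0,0,0],[0,0,0],[0,0,0],[0,0,0],[0,0,0],[0,0,0],[0,0,0]], "claw": [1,1,1,1,1,1,1,1]}'
python3 - <<'E'
from h import *
from bench import robot
plan(robot,[.5405,.1893,.29],.985-np.pi/2)
for n in('side','top'):
    snap(robot,n,n+'2')
im=cv2.imread('pics/side2.png');a=cv2.resize(im[20:270,250:450],(400,500))
b=cv2.resize(cv2.imread('pics/top2.png')[150:300,330:490],(400,375));c=np.zeros((500,800,3),np.uint8);c[:,:400]=a;c[:375,400:]=b;cv2.imwrite('pics/s2.png',c)
E
```

```text
time: 4.15
tool_pos: [0.4809, -0.2867, 0.2769]
ee_rot: [-3.139, -0.005, -1.329]
wrist_force: [1.6, 0.2, -1.8]
width: 0.0144
t 4.15 pos [ 0.4809 -0.2867  0.2769] rpy [-3.1391 -0.0047 -1.3289] w 0.0144 F [ 1.6  0.2 -1.8] T [ 0.03  0.02 -0.03] j6 0.69
 rot [-6.000e-04 -5.400e-03 -7.431e-01]
 shift now-axes [-447.8 -171.9  -14.8]  after-turn axes [-213.5 -429.6  -13.1]
```

View pics/s2.png

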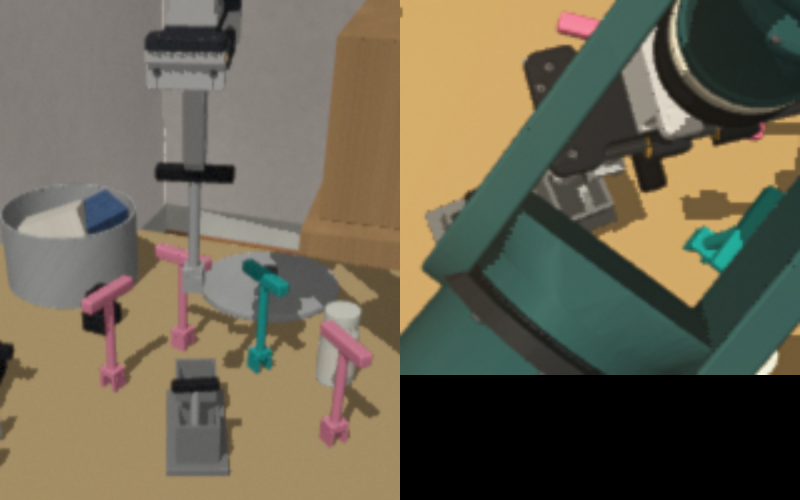

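The key is in hand and hanging straight, with its foot at about z 0.167, clear of everything on the way. Now I'll travel to the hub.

```bash
python3 -m handwheel '{"delta_pos": [[-30,-11.5,-3],[-56,-21.5,0],[-58,-22,0],[-58,-22,0],[-58,-22,0],[-58,-22,0],[-58,-22,0],[-50,-19.5,0]], "rotation": [[0,0,0],[0,0,0],[0,0,0],[0,0,0],[0,0,0],[0,0,0],[0,0,0],[0,0,0]], "claw": [1,1,1,1,1,1,1,1]}'
python3 - <<'E'
from h import *
from bench import robot
plan(robot,[.5405,.1893,.25],.985-np.pi/2)
E
```

```text
time: 5.25
tool_pos: [0.5353, 0.1684, 0.2748]
ee_rot: [3.139, -0.002, -1.328]
wrist_force: [1.4, 0.2, -2.3]
width: 0.0142
t 5.25 pos [0.5353 0.1684 0.2748] rpy [ 3.1385e+00 -1.9000e-03 -1.3281e+00] w 0.0142 F [ 1.4  0.2 -2.3] T [ 0.03 -0.   -0.02] j6 1.533
 rot [ 3.700e-03 -7.000e-04 -7.423e-01]
 shift now-axes [-19.1 -10.2  24.8]  after-turn axes [ -7.2 -20.3  24.8]
```

```bash
python3 -m handwheel '{"delta_pos": [[0,0,0],[0,0,0],[0,0,0],[0,0,0],[-7,-19,0],[0,0,0],[0,0,0],[0,0,0]], "rotation": [[0,0,-0.185],[0,0,-0.185],[0,0,-0.185],[0,0,-0.185],[0,0,0],[0,0,0],[0,0,0],[0,0,0]], "claw": [1,1,1,1,1,1,1,1]}'
python3 - <<'E'
from h import *
from bench import robot
plan(robot,[.5405,.1893,.25],.985-np.pi/2)
for n in('side','top'): snap(robot,n,n+'3')
im=cv2.imread('pics/side3.png');a=cv2.resize(im[120:420,80:320],(480,600))
cv2.imwrite('pics/s3.png',a)
E
```

```text
time: 6.25
tool_pos: [0.5408, 0.1858, 0.2768]
ee_rot: [3.14, -0.002, -0.59]
wrist_force: [0.1, 0.5, -1.7]
width: 0.0142
t 6.25 pos [0.5408 0.1858 0.2768] rpy [ 3.1401e+00 -1.7000e-03 -5.8980e-01] w 0.0142 F [ 0.1  0.5 -1.7] T [-0.01 -0.03  0.06] j6 0.822
 rot [ 0.0015 -0.0017 -0.004 ]
 shift now-axes [-2.3 -2.8 26.8]  after-turn axes [-2.2 -2.7 26.8]
```

View pics/s3.png

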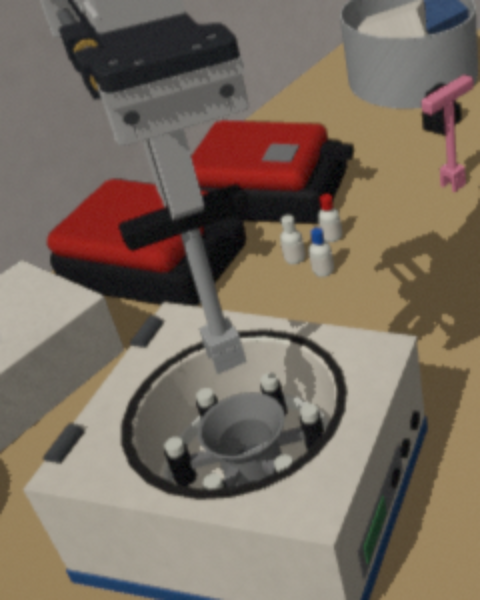

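View pics/top3.png

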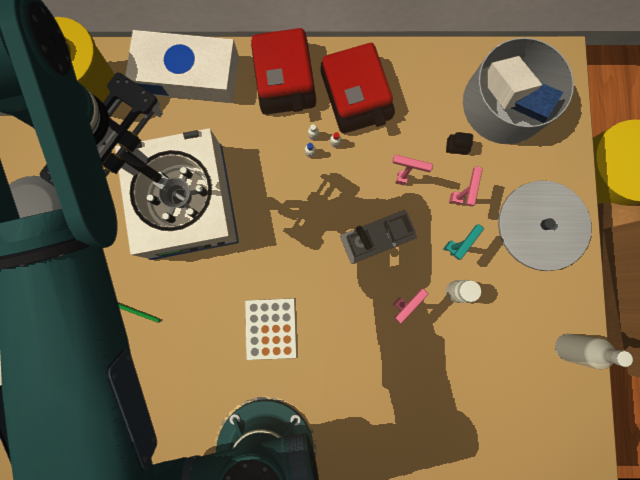

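```bash
cat >> h.py <<'E'
def ov(f,out,win,k,tcp,yaw):
    s=load(f);x0,y0,x1,y1=win;A=cv2.resize(cv2.imread(f'pics/{f}.png')[y0:y1,x0:x1],None,fx=k,fy=k,interpolation=cv2.INTER_CUBIC)
    x,y,z=tcp;zb=z+.0202
    for P,c in((box(x,y,zb,yaw,.08,.016,.016),(0,255,0)),(box(x,y,zb-.13+.012,yaw,.022,.024,.024),(255,0,255))):
        h=cv2.convexHull(np.array([(proj(s,p)-[x0,y0]+.5)*k for p in P],np.float32)).astype(int);cv2.polylines(A,[h],True,c,1)
    cv2.imwrite('pics/'+out+'.png',A)
E
python3 - <<'E'
from h import *
ov('side3','ov4',(130,200,230,310),5,(.5408,.1858,.2768),.981)
ov('top3','ov5',(120,130,230,230),5,(.5408,.1858,.2768),.981)
E
```

```text
(no output)
```

View pics/ov4.png

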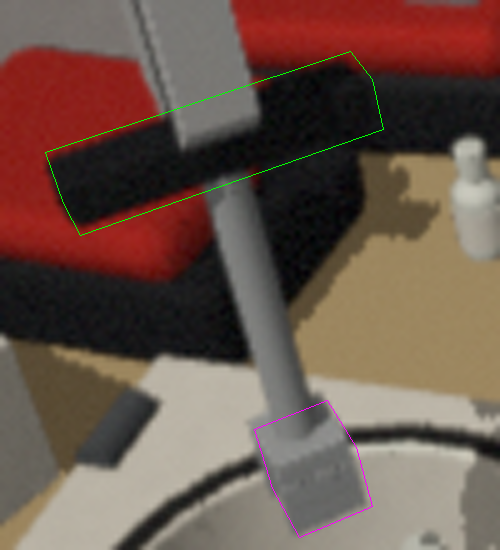

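View pics/ov5.png

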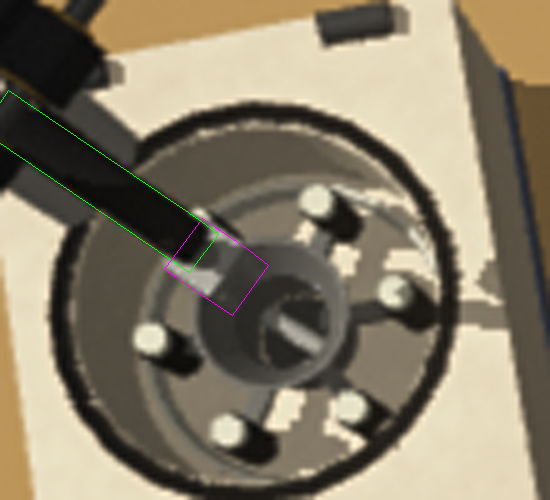

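```bash
python3 -m handwheel '{"delta_pos": [[-2.2,-2.7,0],[0,0,20],[0,0,25],[0,0,20],[0,0,15],[0,0,8],[0,0,4],[0,0,0]], "rotation": [[0,0,0],[0,0,0],[0,0,0],[0,0,0],[0,0,0],[0,0,0],[0,0,0],[0,0,0]], "claw": [1,1,1,1,1,1,1,1]}'
python3 - <<'E'
from h import *
from bench import robot
plan(robot,[.5405,.1893,.161],.98-np.pi/2)
o=robot.get_obs()
for n in('side','top'): snap(robot,n,n+'4')
ov('side4','ov6',(120,250,240,370),5,o['tool_pos'],o['ee_rot'][2]+np.pi/2)
ov('top4','ov7',(120,130,230,230),5,o['tool_pos'],o['ee_rot'][2]+np.pi/2)
E
```

```text
time: 7.35
tool_pos: [0.5408, 0.1892, 0.1853]
ee_rot: [3.141, -0.002, -0.589]
wrist_force: [-0.4, 0.5, -2.4]
width: 0.0143
t 7.35 pos [0.5408 0.1892 0.1853] rpy [ 3.1409e+00 -2.1000e-03 -5.8900e-01] w 0.0143 F [-0.4  0.5 -2.4] T [ 0.03 -0.06 -0.05] j6 0.828
 rot [ 0.0007 -0.0021  0.0018]
 shift now-axes [-0.4  0.1 24.3]  after-turn axes [-0.3  0.1 24.3]
```

View pics/ov6.png

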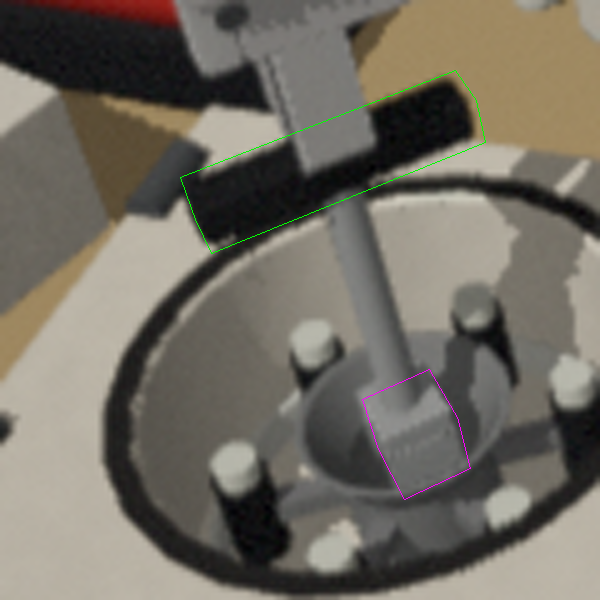

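View pics/ov7.png

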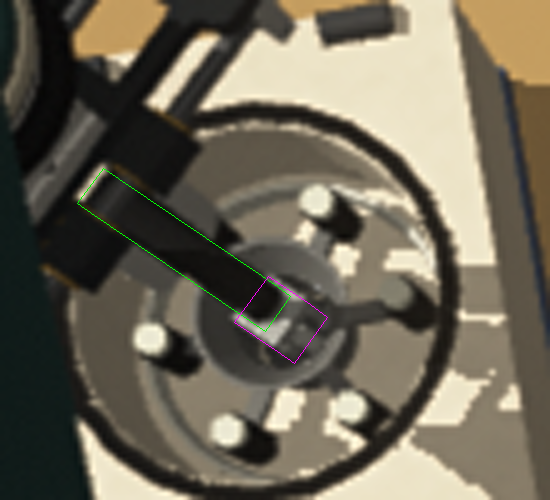

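```bash
python3 -m handwheel '{"delta_pos": [[-0.3,0,3],[0,0,3],[0,0,2.5],[0,0,2],[0,0,2],[0,0,2],[0,0,1.5],[0,0,0]], "rotation": [[0,0,0],[0,0,0],[0,0,0],[0,0,0],[0,0,0],[0,0,0],[0,0,0],[0,0,0]], "claw": [1,1,1,1,1,1,1,1]}'
python3 - <<'E'
from h import *
from bench import robot
plan(robot,[.5405,.1893,.160],.98-np.pi/2)
E
```

```text
time: 8.45
tool_pos: [0.5403, 0.1893, 0.1687]
ee_rot: [3.14, -0.001, -0.589]
wrist_force: [-0.1, 0.6, -1.8]
width: 0.0142
t 8.45 pos [0.5403 0.1893 0.1687] rpy [ 3.1401e+00 -1.5000e-03 -5.8900e-01] w 0.0142 F [-0.1  0.6 -1.8] T [-0.03  0.02 -0.  ] j6 0.828
 rot [ 0.0014 -0.0015  0.0018]
 shift now-axes [ 0.1 -0.1  8.7]  after-turn axes [ 0.2 -0.1  8.7]
```

```bash
python3 -m handwheel '{"delta_pos": [[0,0,2],[0,0,2],[0,0,1.5],[0,0,1],[0,0,1],[0,0,0.5],[0,0,0],[0,0,0]], "rotation": [[0,0,0],[0,0,0],[0,0,0],[0,0,0],[0,0,0],[0,0,0],[0,0,0],[0,0,0]], "claw": [1,1,1,1,1,1,1,1]}'
python3 - <<'E'
from h import *
from bench import robot
plan(robot,[.5405,.1893,.160],.98-np.pi/2)
E
```

```text
time: 9.45
tool_pos: [0.5404, 0.1893, 0.161]
ee_rot: [3.141, -0.002, -0.589]
wrist_force: [-0.5, -0.2, -2.5]
width: 0.0141
t 9.45 pos [0.5404 0.1893 0.161 ] rpy [ 3.1405e+00 -1.8000e-03 -5.8900e-01] w 0.0141 F [-0.5 -0.2 -2.5] T [-0.04 -0.03  0.  ] j6 0.828
 rot [ 0.0011 -0.0018  0.0018]
 shift now-axes [ 0. -0.  1.]  after-turn axes [ 0.1 -0.   1. ]
```

```bash
python3 -m handwheel '{"delta_pos": [[0,0,0],[0,0,0],[0,0,0],[0,0,0],[0,0,0],[0,0,0],[0,0,0],[0,0,0]], "rotation": [[0,0,0.1],[0,0,0.12],[0,0,0.12],[0,0,0.12],[0,0,0.12],[0,0,0.12],[0,0,0.1],[0,0,0]], "claw": [1,1,1,1,1,1,1,1]}'
python3 - <<'E'
from h import *
from bench import robot
plan(robot,[.5405,.1893,.161],0-np.pi/2)
E
```

```text
time: 10.45
tool_pos: [0.5403, 0.1894, 0.161]
ee_rot: [-3.141, -0.002, -1.388]
wrist_force: [-1.2, 0.3, -1.9]
width: 0.0142
t 10.45 pos [0.5403 0.1894 0.161 ] rpy [-3.1412e+00 -1.8000e-03 -1.3876e+00] w 0.0142 F [-1.2  0.3 -1.9] T [0.07 0.07 0.06] j6 1.627
 rot [-0.0006 -0.0018  0.1831]
 shift now-axes [ 0.1 -0.1 -0. ]  after-turn axes [ 0.1 -0.2 -0. ]
```

The wrist shows 0.06 N m, the bar's own friction, so the fork is driving it. I'll keep turning in small steps until it stops.

```bash
python3 -m handwheel '{"delta_pos": [[0,0,0],[0,0,0],[0,0,0],[0,0,0],[0,0,0],[0,0,0],[0,0,0],[0,0,0]], "rotation": [[0,0,0.04],[0,0,0.04],[0,0,0.03],[0,0,0.03],[0,0,0.02],[0,0,0.02],[0,0,0],[0,0,0]], "claw": [1,1,1,1,1,1,1,1]}'
python3 - <<'E'
from h import *
from bench import robot
plan(robot,[.5405,.1893,.161],0-np.pi/2)
E
```

```text
time: 11.45
tool_pos: [0.5404, 0.1893, 0.161]
ee_rot: [-3.141, -0.002, -1.569]
wrist_force: [0.7, -0.3, -2.0]
width: 0.0143
t 11.45 pos [0.5404 0.1893 0.161 ] rpy [-3.1407e+00 -1.9000e-03 -1.5690e+00] w 0.0143 F [ 0.7 -0.3 -2. ] T [0.14 0.12 0.08] j6 1.808
 rot [-0.0009 -0.0019  0.0018]
 shift now-axes [-0.  -0.1 -0. ]  after-turn axes [-0.  -0.1 -0. ]
```

```bash
python3 -m handwheel '{"delta_pos": [[0,0,0],[0,0,0],[0,0,0],[0,0,0],[0,0,0],[0,0,0],[0,0,0],[0,0,0]], "rotation": [[0,0,0.015],[0,0,0.015],[0,0,0.015],[0,0,0.015],[0,0,0],[0,0,0],[0,0,0],[0,0,0]], "claw": [1,1,1,1,1,1,1,1]}'
python3 - <<'E'
from h import *
from bench import robot
plan(robot,[.5405,.1893,.161],-.06-np.pi/2)
E
```

```text
time: 12.45
tool_pos: [0.5404, 0.1893, 0.1609]
ee_rot: [-3.141, -0.002, -1.629]
wrist_force: [-1.0, -0.2, -2.0]
width: 0.0142
t 12.45 pos [0.5404 0.1893 0.1609] rpy [-3.1407e+00 -1.9000e-03 -1.6289e+00] w 0.0142 F [-1.  -0.2 -2. ] T [0.14 0.04 0.07] j6 1.868
 rot [-0.0009 -0.0019  0.0019]
 shift now-axes [-0.  -0.1 -0.1]  after-turn axes [-0.  -0.1 -0.1]
```

```bash
python3 -m handwheel '{"delta_pos": [[0,0,0],[0,0,0],[0,0,0],[0,0,0],[0,0,0],[0,0,0],[0,0,0],[0,0,0]], "rotation": [[0,0,0.015],[0,0,0.015],[0,0,0.015],[0,0,0.015],[0,0,0],[0,0,0],[0,0,0],[0,0,0]], "claw": [1,1,1,1,1,1,1,1]}'
python3 - <<'E'
from h import *
from bench import robot
for i in range(3):
    snap(robot,'side','side5');plan(robot)
snap(robot,'top','top5')
o=robot.get_obs()
ov('side5','ov8',(120,250,240,370),5,o['tool_pos'],o['ee_rot'][2]+np.pi/2)
ov('top5','ov9',(120,130,230,230),5,o['tool_pos'],o['ee_rot'][2]+np.pi/2)
E
```

```text
time: 13.45
tool_pos: [0.5404, 0.1893, 0.1609]
ee_rot: [-3.141, -0.002, -1.689]
wrist_force: [-0.6, 1.5, -0.6]
width: 0.0141
t 13.5 pos [0.5404 0.1893 0.1609] rpy [-3.1406e+00 -1.9000e-03 -1.6890e+00] w 0.0142 F [-0.3  0.2 -2. ] T [0.09 0.09 0.19] j6 1.928
 rot [-0.001  -0.0019  0.    ]
t 13.55 pos [0.5404 0.1893 0.1609] rpy [-3.1406e+00 -1.8000e-03 -1.6890e+00] w 0.014 F [ 0.9 -0.6 -1.2] T [0.1  0.06 0.24] j6 1.928
 rot [-0.001  -0.0018  0.    ]
t 13.6 pos [0.5404 0.1893 0.1609] rpy [-3.1406e+00 -1.8000e-03 -1.6890e+00] w 0.0141 F [ 0.5  0.2 -1.3] T [0.16 0.05 0.23] j6 1.928
 rot [-0.001  -0.0018  0.    ]
```

View pics/ov8.png

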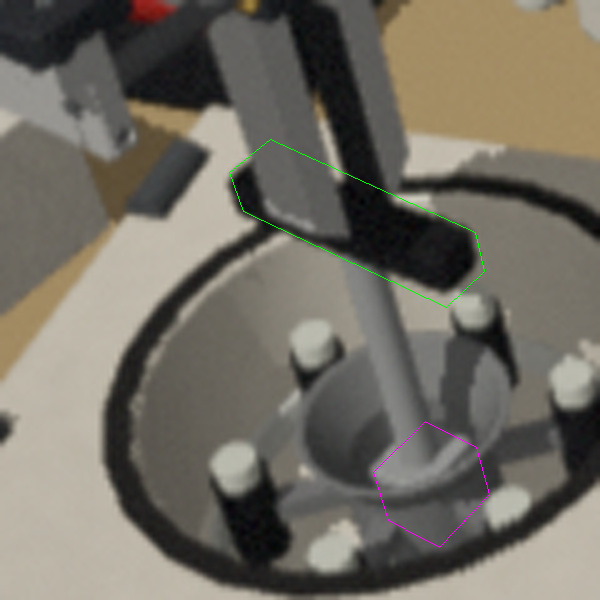

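View pics/ov9.png

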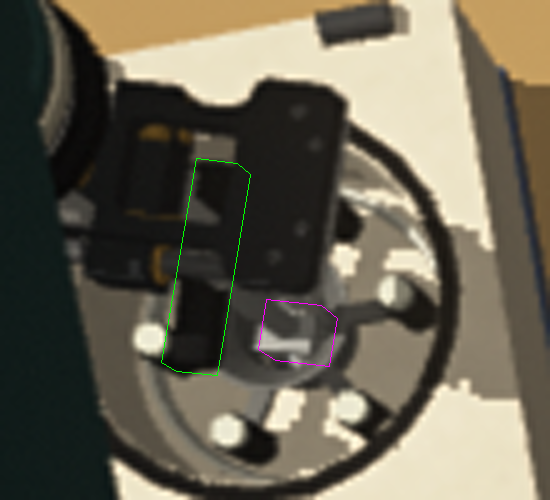

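Torque has jumped from about 0.07 to 0.23 N m, so the bar is at its stop. I'll push slightly further to confirm, back off inside the free play, and lift.

```bash
python3 -m handwheel '{"delta_pos": [[0,0,0],[0,0,0],[0,0,0],[0,0,0],[0,0,0],[0,0,0],[0,0,0],[0,0,0]], "rotation": [[0,0,0.015],[0,0,0.015],[0,0,0],[0,0,0],[0,0,0],[0,0,0],[0,0,0],[0,0,0]], "claw": [1,1,1,1,1,1,1,1]}'
python3 - <<'E'
from h import *
from bench import robot
plan(robot)
E
python3 -m handwheel '{"delta_pos": [[0,0,0],[0,0,0],[0,0,0],[0,0,-5],[0,0,-10],[0,0,-15],[0,0,-20],[0,0,-30]], "rotation": [[0,0,-0.09],[0,0,-0.1],[0,0,0],[0,0,0],[0,0,0],[0,0,0],[0,0,0],[0,0,0]], "claw": [1,1,1,1,1,1,1,1]}'
python3 - <<'E'
from h import *
from bench import robot
plan(robot)
E
```

```text
time: 14.65
tool_pos: [0.5408, 0.1895, 0.1618]
ee_rot: [-3.139, -0.001, -1.719]
wrist_force: [-0.0, 0.3, 4.6]
width: 0.0005
t 14.65 pos [0.5408 0.1895 0.1618] rpy [-3.1391e+00 -1.1000e-03 -1.7190e+00] w 0.0005 F [-0.   0.3  4.6] T [0.18 0.11 0.01] j6 1.958
 rot [-0.0025 -0.0011  0.    ]
time: 15.65
tool_pos: [0.54, 0.1893, 0.2414]
ee_rot: [3.141, -0.002, -1.529]
wrist_force: [-0.2, 0.1, 0.9]
width: 0.0006
t 15.65 pos [0.54   0.1893 0.2414] rpy [ 3.1408e+00 -2.4000e-03 -1.5291e+00] w 0.0006 F [-0.2  0.1  0.9] T [ 0.02  0.01 -0.  ] j6 1.768
 rot [ 0.0008 -0.0024 -0.    ]
```

The grip slipped off the crossbar at the stop (opening 0.5 mm), and I had queued the lift before checking that. I'll look at where the key is now.

```bash
python3 - <<'E'
from h import *
from bench import robot
for n in('side','top'): snap(robot,n,n+'6')
a=cv2.imread('pics/side6.png');cv2.imwrite('pics/s6.png',cv2.resize(a[220:420,80:320],(720,600),interpolation=cv2.INTER_CUBIC))
a=cv2.imread('pics/top6.png');cv2.imwrite('pics/t6.png',cv2.resize(a[120:260,90:250],(685,600),interpolation=cv2.INTER_CUBIC))
E
```

```text
(no output)
```

View pics/s6.png

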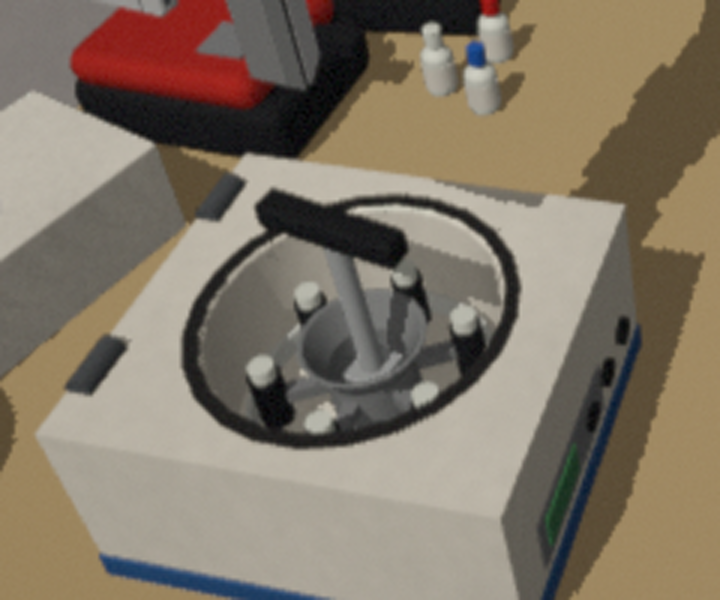

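View pics/t6.png

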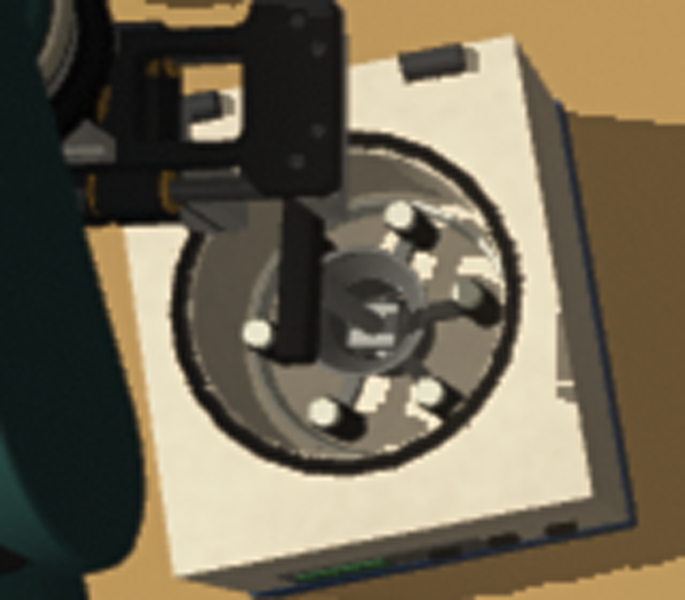

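```bash
python3 - <<'E'
from h import *
from scipy.optimize import minimize
s=load('side6')
x0,y0,x1,y1=155,270,225,315
im=cv2.imread('pics/side6.png').max(2)[y0:y1,x0:x1].astype(float)
m=(im<75).astype(np.uint8)
k,l,st,c=cv2.connectedComponentsWithStats(m)
# component containing crossbar: project centre
u=proj(s,(.5405,.1893,.1793))-[x0,y0];print(u,st[:, :5].tolist())
cv2.imwrite('pics/m6.png',cv2.resize(np.hstack([m*255,im.astype(np.uint8)]),None,fx=5,fy=5,interpolation=cv2.INTER_NEAREST))
E
```

```text
[35.92095769 24.68753149] [[0, 0, 70, 45, 2264], [0, 0, 26, 3, 47], [0, 9, 6, 11, 42], [0, 13, 70, 29, 787], [42, 40, 1, 1, 1], [63, 40, 3, 5, 9]]
```

View pics/m6.png

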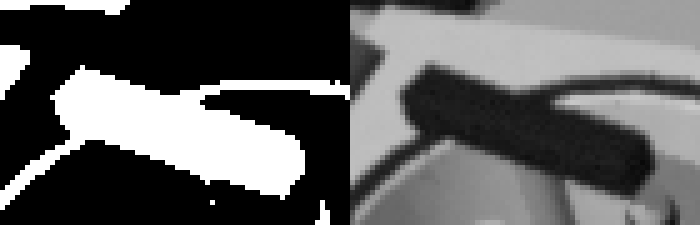

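```bash
python3 - <<'E'
from h import *
from scipy.optimize import minimize
s=load('side6')
x0,y0,x1,y1=155,270,225,315
im=cv2.imread('pics/side6.png').max(2)[y0:y1,x0:x1].astype(float)
m=cv2.morphologyEx((im<75).astype(np.uint8),cv2.MORPH_OPEN,np.ones((7,7)));k,l,st,c=cv2.connectedComponentsWithStats(m);M=(l==1+np.argmax(st[1:,4])).astype(float)
def oct(x,y,z,yaw,ch=.004):
    b=.008;q=[(b,b-ch),(b-ch,b),(-b+ch,b),(-b,b-ch),(-b,-b+ch),(-b+ch,-b),(b-ch,-b),(b,-b+ch)];cc,ss=np.cos(yaw),np.sin(yaw)
    return [(x+cc*a*.04-ss*v,y+ss*a*.04+cc*v,z+w) for a in(-1,1) for v,w in q]
def fit(free_z):
    f=lambda p:np.abs(hull(s,oct(p[0],p[1],p[2] if free_z else .1793,p[3]),M.shape,off=(x0,y0))-M).sum()
    x=np.array([.5405,.1893,.1793,-.03])
    for k in range(5):
        sx=x+np.vstack([np.zeros(4)]+[np.eye(4)[i]*[.004,.004,.004,.1][i]*(-1)**k for i in range(4)])
        r=minimize(f,x,method='Nelder-Mead',options=dict(initial_simplex=sx,maxiter=400));x=r.x
    return np.round(r.x,4),r.fun,M.sum()
print(fit(False));print(fit(True))
t=load('top6')
f=lambda u,v:(90+u/4.28-.5,120+v/4.28-.5)
for a,b in(((322,235),(318,360)),((287,205),(277,355))):
    P=ray(t,*f(*a),.187);Q=ray(t,*f(*b),.187);d=P-Q;print(P,Q,np.arctan2(d[1],d[0]))
E
```

```text
(array([0.5425, 0.1917, 0.1776, 0.0022]), np.float64(96.74901960784314), np.float64(636.0))
(array([0.5434, 0.1904, 0.1777, 0.0047]), np.float64(95.05490196078432), np.float64(636.0))
[0.55570173 0.18053561 0.187     ] [0.49908173 0.17968717 0.187     ] 0.014983665472466708
[0.56939772 0.19685562 0.187     ] [0.5012731  0.19798379 0.187     ] -0.016558900263099308
```

```bash
python3 -m handwheel '{"delta_pos": [[0,0,0],[0,-1,0],[0,0,0],[0,0,0],[0,0,0],[0,0,10],[0,0,15],[0,0,15]], "rotation": [[0,0,0.042],[0,0,0],[0,0,0],[0,0,0],[0,0,0],[0,0,0],[0,0,0],[0,0,0]], "claw": [-0.1,-0.1,-0.1,-0.1,-0.1,-0.1,-0.1,-0.1]}'
python3 - <<'E'
from h import *
from bench import robot
plan(robot,(.5413,.1895,.1585),-np.pi/2)
E
```

```text
time: 16.75
tool_pos: [0.5409, 0.1892, 0.1991]
ee_rot: [3.141, -0.002, -1.571]
wrist_force: [-0.2, -0.1, -1.3]
width: 0.0518
t 16.75 pos [0.5409 0.1892 0.1991] rpy [ 3.141e+00 -2.300e-03 -1.571e+00] w 0.0518 F [-0.2 -0.1 -1.3] T [ 0.    0.02 -0.02] j6 1.81
 rot [ 0.0006 -0.0023 -0.0002]
 shift now-axes [-0.3 -0.4 40.6]  after-turn axes [-0.3 -0.4 40.6]
```

```bash
python3 -m handwheel '{"delta_pos": [[0,0,12],[0,0,12],[0,0,10],[0,0,6.5],[0,0,0],[0,0,0],[0,0,0],[0,0,0]], "rotation": [[0,0,0],[0,0,0],[0,0,0],[0,0,0],[0,0,0],[0,0,0],[0,0,0],[0,0,0]], "claw": [-0.1,-0.1,-0.1,-0.1,-0.1,0.3,0.3,0.3]}'
python3 - <<'E'
from h import *
from bench import robot
plan(robot,(.541,.189,.1585),-np.pi/2)
for n in('side','top'): snap(robot,n,n+'7')
a=cv2.imread('pics/side7.png');b=cv2.imread('pics/top7.png')
c=np.hstack([cv2.resize(a[230:330,140:240],(400,400),interpolation=cv2.INTER_CUBIC),cv2.resize(b[130:230,110:210],(400,400),interpolation=cv2.INTER_CUBIC)]);cv2.imwrite('pics/s7.png',c)
E
```

```text
time: 17.75
tool_pos: [0.5416, 0.1893, 0.1608]
ee_rot: [-3.14, -0.002, -1.571]
wrist_force: [-0.7, 0.2, 0.7]
width: 0.0333
t 17.75 pos [0.5416 0.1893 0.1608] rpy [-3.1401e+00 -1.8000e-03 -1.5710e+00] w 0.0333 F [-0.7  0.2  0.7] T [ 0.06  0.04 -0.03] j6 1.81
 rot [-0.0015 -0.0018 -0.0002]
 shift now-axes [0.3 0.6 2.3]  after-turn axes [0.3 0.6 2.3]
```

View pics/s7.png

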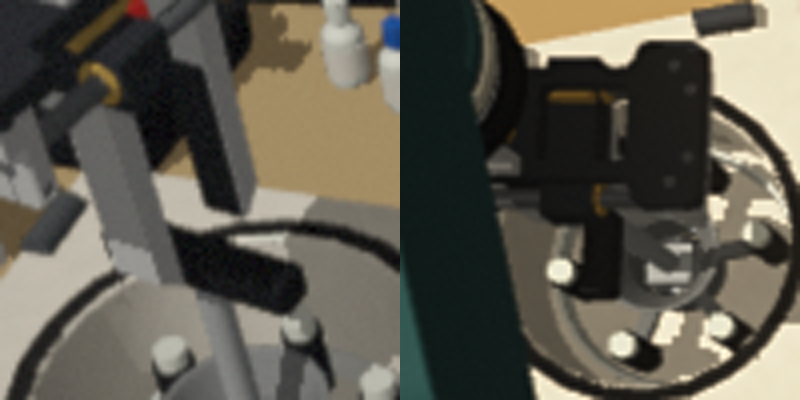

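```bash
python3 -m handwheel '{"delta_pos": [[0,0,2.3],[0,0,0],[0,0,0],[0,0,0],[0,0,0],[0,0,0],[0,0,0],[0,0,0]], "rotation": [[0,0,0],[0,0,0],[0,0,0],[0,0,0],[0,0,0],[0,0,0],[0,0,0],[0,0,0]], "claw": [0.3,0.3,1,1,1,1,1,1]}'
python3 - <<'E'
from h import *
from bench import robot
plan(robot,(.541,.189,.1585),-np.pi/2)
E
```

```text
time: 18.85
tool_pos: [0.5414, 0.1893, 0.1581]
ee_rot: [-3.141, -0.002, -1.571]
wrist_force: [-0.9, 0.4, -0.3]
width: 0.015
t 18.85 pos [0.5414 0.1893 0.1581] rpy [-3.1407e+00 -1.9000e-03 -1.5710e+00] w 0.015 F [-0.9  0.4 -0.3] T [ 0.04 -0.01  0.01] j6 1.81
 rot [-0.0009 -0.0019 -0.0002]
 shift now-axes [ 0.3  0.4 -0.4]  after-turn axes [ 0.3  0.4 -0.4]
```

```bash
python3 -m handwheel '{"delta_pos": [[0,0,0],[0,0,0],[0,0,0],[0,0,0],[0,0,0],[0,0,0],[0,0,0],[0,0,0]], "rotation": [[0,0,0.01],[0,0,0.01],[0,0,0.01],[0,0,0.01],[0,0,0],[0,0,0],[0,0,0],[0,0,0]], "claw": [1,1,1,1,1,1,1,1]}'
python3 - <<'E'
from h import *
from bench import robot
plan(robot)
E
```

```text
time: 19.85
tool_pos: [0.5414, 0.1893, 0.1581]
ee_rot: [-3.141, -0.002, -1.611]
wrist_force: [-0.2, -0.3, 0.2]
width: 0.015
t 19.85 pos [0.5414 0.1893 0.1581] rpy [-3.1407e+00 -1.9000e-03 -1.6110e+00] w 0.015 F [-0.2 -0.3  0.2] T [ 0.12 -0.03  0.01] j6 1.85
 rot [-0.0009 -0.0019  0.    ]
```

```bash
python3 -m handwheel '{"delta_pos": [[0,0,0],[0,0,0],[0,0,0],[0,0,0],[0,0,0],[0,0,0],[0,0,0],[0,0,0]], "rotation": [[0,0,0.015],[0,0,0.015],[0,0,0.01],[0,0,0],[0,0,0],[0,0,0],[0,0,0],[0,0,0]], "claw": [1,1,1,1,1,1,1,1]}'
python3 - <<'E'
from h import *
from bench import robot
plan(robot)
for n in('side',): snap(robot,n,n+'8')
plan(robot)
E
```

```text
time: 20.85
tool_pos: [0.5414, 0.1893, 0.1581]
ee_rot: [-3.141, -0.002, -1.651]
wrist_force: [0.4, 0.8, 0.9]
width: 0.0148
t 20.85 pos [0.5414 0.1893 0.1581] rpy [-3.1407e+00 -1.9000e-03 -1.6510e+00] w 0.0148 F [0.4 0.8 0.9] T [ 0.09 -0.02  0.23] j6 1.89
 rot [-0.0009 -0.0019  0.    ]
t 20.9 pos [0.5414 0.1893 0.1581] rpy [-3.1408e+00 -1.9000e-03 -1.6510e+00] w 0.0153 F [ 0.  -0.3 -0.2] T [0.06 0.   0.22] j6 1.89
 rot [-0.0008 -0.0019  0.    ]
```

Same stop again, 0.22 N m against the bar's 0.06. I'll back off into the free play and then lift.

```bash
python3 -m handwheel '{"delta_pos": [[0,0,0],[0,0,0],[0,0,0],[0,0,-4],[0,0,-6],[0,0,-8],[0,0,-10],[0,0,0]], "rotation": [[0,0,-0.08],[0,0,-0.07],[0,0,0],[0,0,0],[0,0,0],[0,0,0],[0,0,0],[0,0,0]], "claw": [1,1,1,1,1,1,1,1]}'
python3 - <<'E'
from h import *
from bench import robot
plan(robot)
E
```

```text
time: 21.9
tool_pos: [0.5422, 0.1895, 0.1878]
ee_rot: [-3.138, -0.001, -1.501]
wrist_force: [-0.5, 0.8, -2.1]
width: 0.0153
t 21.9 pos [0.5422 0.1895 0.1878] rpy [-3.1380e+00 -1.5000e-03 -1.5011e+00] w 0.0153 F [-0.5  0.8 -2.1] T [-0.01  0.01 -0.06] j6 1.74
 rot [-0.0036 -0.0015  0.    ]
```

```bash
python3 -m handwheel '{"delta_pos": [[0,0,-15],[0,0,-22],[0,0,-25],[0,0,-22],[0,0,-10],[0,0,0],[0,0,0],[0,0,0]], "rotation": [[0,0,0],[0,0,0],[0,0,0],[0,0,0],[0,0,-0.1],[0,0,-0.1],[0,0,-0.06],[0,0,0]], "claw": [1,1,1,1,1,1,1,1]}'
python3 - <<'E'
from h import *
from bench import robot
plan(robot,(.478,-.2895,.29),.33-np.pi/2)
for n in('side','top'): snap(robot,n,n+'9')
o=robot.get_obs()
ov('side9','ov10',(130,190,250,310),5,o['tool_pos'],o['ee_rot'][2]+np.pi/2)
b=cv2.imread('pics/top9.png');cv2.imwrite('pics/t9.png',cv2.resize(b[150:230,130:220],(675,600),interpolation=cv2.INTER_CUBIC))
E
```

```text
time: 22.9
tool_pos: [0.5413, 0.1895, 0.2808]
ee_rot: [-3.141, -0.002, -1.242]
wrist_force: [0.6, 0.0, -1.7]
width: 0.0148
t 22.9 pos [0.5413 0.1895 0.2808] rpy [-3.1409e+00 -2.1000e-03 -1.2417e+00] w 0.0148 F [ 0.6  0.  -1.7] T [ 0.01 -0.01  0.02] j6 1.48
 rot [-0.0007 -0.0021 -0.0009]
 shift now-axes [432.9 214.8  -8.5]  after-turn axes [432.7 215.2  -9.2]
```

View pics/ov10.png

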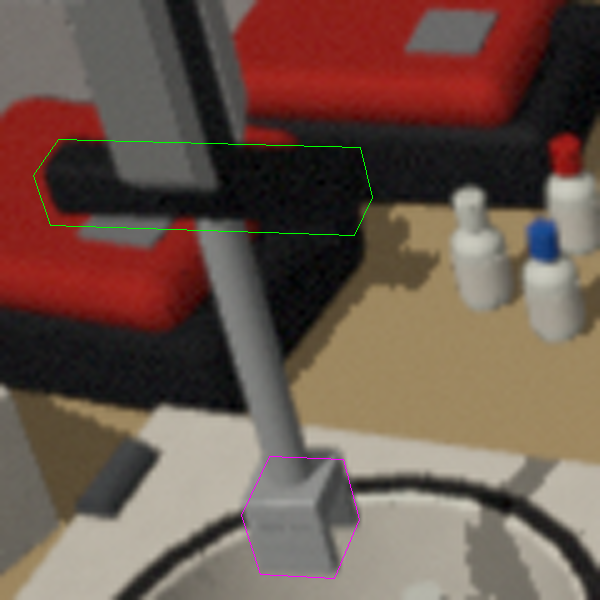

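View pics/t9.png

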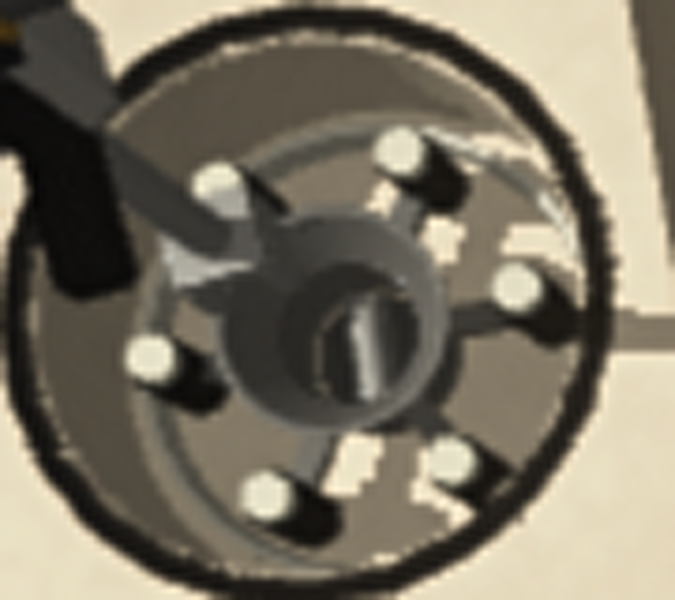

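```bash
python3 -m handwheel '{"delta_pos": [[30,15,-6],[54,26.8,0],[54,26.8,0],[54,26.8,0],[54,26.8,0],[54,26.8,0],[54,26.8,0],[50,25,0]], "rotation": [[0,0,0],[0,0,0],[0,0,0],[0,0,0],[0,0,0],[0,0,0],[0,0,0],[0,0,0]], "claw": [1,1,1,1,1,1,1,1]}'
python3 - <<'E'
from h import *
from bench import robot
plan(robot,(.478,-.2895,.25),.33-np.pi/2)
s=load('top9');f=lambda u,v:(130+u/7.5-.5,150+v/7.5-.5)
P=ray(s,*f(355,310),.0643);Q=ray(s,*f(372,395),.0643);d=P-Q;print('bar',P,Q,np.arctan2(d[1],d[0])-.2)
E
```

```text
time: 24.0
tool_pos: [0.4816, -0.2598, 0.2872]
ee_rot: [-3.141, -0.003, -1.242]
wrist_force: [0.3, 0.1, -2.6]
width: 0.0154
t 24.0 pos [ 0.4816 -0.2598  0.2872] rpy [-3.1410e+00 -2.6000e-03 -1.2423e+00] w 0.0154 F [ 0.3  0.1 -2.6] T [ 0.05 -0.07  0.01] j6 0.644
 rot [-0.0006 -0.0026 -0.0015]
 shift now-axes [26.9 13.  37.3]  after-turn axes [27.  13.  37.2]
bar [0.55193938 0.1945955  0.0643    ] [0.52692618 0.18859914 0.0643    ] 0.03528766496501595
```

```bash
python3 -m handwheel '{"delta_pos": [[15,7.2,0],[8.5,4,0],[0,0,8],[0,0,15],[0,0,14],[0,0,0],[0,0,0],[0,0,0]], "rotation": [[0,0,0],[0,0,0],[0,0,0],[0,0,0],[0,0,0],[0,0,0],[0,0,0],[0,0,0]], "claw": [1,1,1,1,1,1,1,1]}'
python3 - <<'E'
from h import *
from bench import robot
plan(robot,(.478,-.2895,.122),.33-np.pi/2)
for n in('side','top'): snap(robot,n,n+'10')
o=robot.get_obs()
ov('side10','ov11',(295,90,415,250),4,o['tool_pos'],o['ee_rot'][2]+np.pi/2)
b=cv2.imread('pics/top10.png');cv2.imwrite('pics/t10.png',cv2.resize(b[170:280,330:450],(600,550),interpolation=cv2.INTER_CUBIC))
E
```

```text
time: 25.0
tool_pos: [0.4795, -0.2838, 0.2507]
ee_rot: [-3.141, -0.003, -1.241]
wrist_force: [-0.2, 0.2, -2.1]
width: 0.015
t 25.0 pos [ 0.4795 -0.2838  0.2507] rpy [-3.1407 -0.0033 -1.2409] w 0.015 F [-0.2  0.2 -2.1] T [ 0.06  0.01 -0.02] j6 0.605
 rot [-0.0009 -0.0033 -0.0001]
 shift now-axes [  4.5   3.4 128.8]  after-turn axes [  4.9   3.3 128.7]
```

View pics/ov11.png

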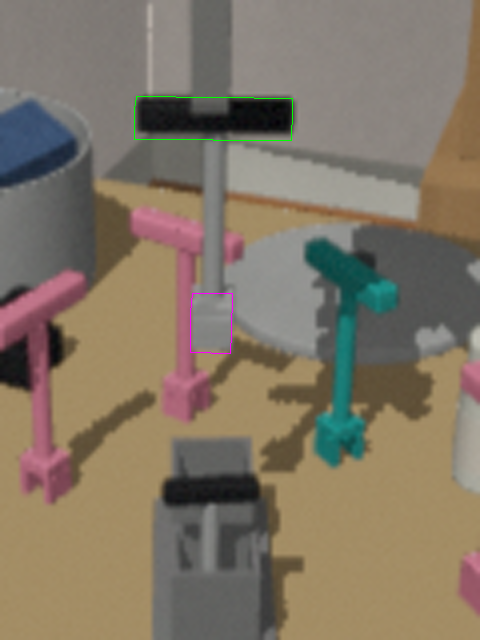

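View pics/t10.png

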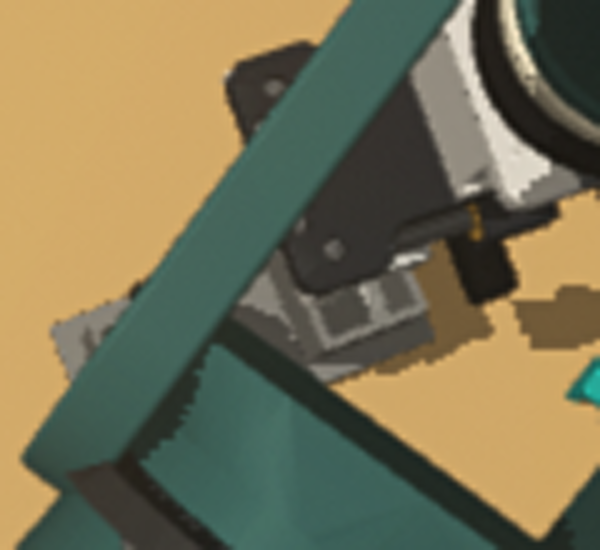

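```bash
python3 -m handwheel '{"delta_pos": [[4.7,3.3,0],[0,0,15],[0,0,25],[0,0,25],[0,0,20],[0,0,10],[0,0,5],[0,0,0]], "rotation": [[0,0,0],[0,0,0],[0,0,0],[0,0,0],[0,0,0],[0,0,0],[0,0,0],[0,0,0]], "claw": [1,1,1,1,1,1,1,1]}'
python3 - <<'E'
from h import *
from bench import robot
plan(robot,(.478,-.2895,.119),.33-np.pi/2)
for n in('side',): snap(robot,n,n+'11')
a=cv2.imread('pics/side11.png');cv2.imwrite('pics/s11.png',cv2.resize(a[130:270,280:420],(600,600),interpolation=cv2.INTER_CUBIC))
E
```

```text
time: 26.1
tool_pos: [0.4778, -0.2895, 0.1501]
ee_rot: [-3.141, -0.002, -1.241]
wrist_force: [-1.0, -0.0, -2.4]
width: 0.0153
t 26.1 pos [ 0.4778 -0.2895  0.1501] rpy [-3.1414e+00 -2.3000e-03 -1.2410e+00] w 0.0153 F [-1.  -0.  -2.4] T [0.04 0.04 0.02] j6 0.595
 rot [-0.0002 -0.0023 -0.0002]
 shift now-axes [ 0.  -0.2 31.1]  after-turn axes [ 0.1 -0.2 31.1]
```

View pics/s11.png

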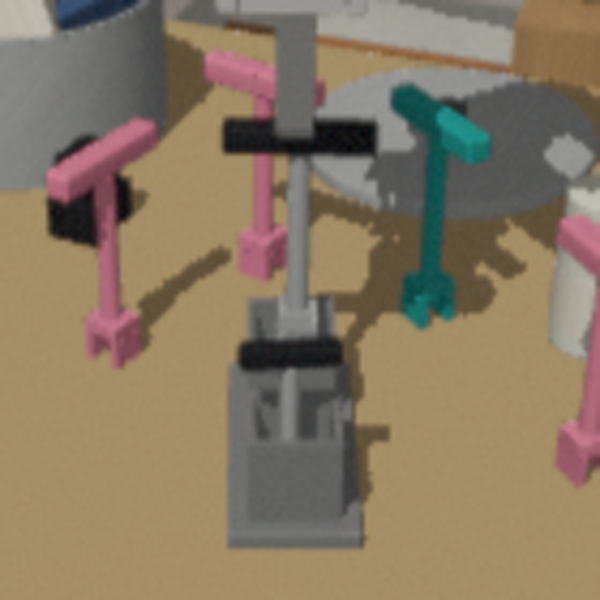

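The foot is entering the rear pocket with no contact force. I'll lower it to the floor.

```bash
python3 -m handwheel '{"delta_pos": [[0,0,8],[0,0,8],[0,0,6],[0,0,4],[0,0,2.5],[0,0,1],[0,0,0],[0,0,0]], "rotation": [[0,0,0],[0,0,0],[0,0,0],[0,0,0],[0,0,0],[0,0,0],[0,0,0],[0,0,0]], "claw": [1,1,1,1,1,1,1,1]}'
python3 - <<'E'
from h import *
from bench import robot
plan(robot,(.478,-.2895,.119),.33-np.pi/2)
E
```

```text
time: 27.15
tool_pos: [0.4778, -0.2895, 0.1208]
ee_rot: [-3.141, -0.003, -1.241]
wrist_force: [-0.4, 0.1, -2.8]
width: 0.0154
t 27.15 pos [ 0.4778 -0.2895  0.1208] rpy [-3.1412e+00 -2.5000e-03 -1.2410e+00] w 0.0154 F [-0.4  0.1 -2.8] T [ 0.02  0.01 -0.07] j6 0.596
 rot [-0.0004 -0.0025 -0.0002]
 shift now-axes [ 0.  -0.2  1.8]  after-turn axes [ 0.  -0.2  1.8]
```

```bash
python3 -m handwheel '{"delta_pos": [[0,0,0.5],[0,0,0.5],[0,0,0.5],[0,0,0.5],[0,0,0.5],[0,0,0],[0,0,0],[0,0,0]], "rotation": [[0,0,0],[0,0,0],[0,0,0],[0,0,0],[0,0,0],[0,0,0],[0,0,0],[0,0,0]], "claw": [1,1,1,1,1,1,1,1]}'
python3 - <<'E'
from h import *
from bench import robot
plan(robot,(.478,-.2895,.119),.33-np.pi/2)
E
```

```text
time: 28.15
tool_pos: [0.4778, -0.2895, 0.1181]
ee_rot: [-3.141, -0.002, -1.241]
wrist_force: [-0.5, 0.3, -0.7]
width: 0.0146
t 28.15 pos [ 0.4778 -0.2895  0.1181] rpy [-3.1413e+00 -2.3000e-03 -1.2410e+00] w 0.0146 F [-0.5  0.3 -0.7] T [0.04 0.01 0.01] j6 0.595
 rot [-0.0002 -0.0023 -0.0002]
 shift now-axes [ 0.1 -0.2 -0.9]  after-turn axes [ 0.1 -0.2 -0.9]
```

The weight is coming off the wrist (−2.4 to −0.7 N), so the foot is on the pocket floor. Opening now.

```bash
python3 -m handwheel '{"delta_pos": [[0,0,0],[0,0,0],[0,0,0],[0,0,0],[0,0,0],[0,0,0],[0,0,0],[0,0,0]], "rotation": [[0,0,0],[0,0,0],[0,0,0],[0,0,0],[0,0,0],[0,0,0],[0,0,0],[0,0,0]], "claw": [-0.2,-0.2,-0.2,-0.2,-0.2,-0.2,-0.2,-0.2]}'
python3 -m handwheel '{"delta_pos": [[0,0,-8],[0,0,-15],[0,0,-25],[0,0,-30],[0,0,-30],[0,0,-20],[0,0,-10],[0,0,0]], "rotation": [[0,0,0],[0,0,0],[0,0,0],[0,0,0],[0,0,0],[0,0,0],[0,0,0],[0,0,0]], "claw": [-0.2,-0.2,-0.2,-0.2,-0.2,-0.2,-0.2,-0.2]}'
python3 - <<'E'
from h import *
from bench import robot
plan(robot,(.32,-.44,.25),.33-np.pi/2)
E
```

```text
time: 29.15
tool_pos: [0.4777, -0.2894, 0.118]
ee_rot: [-3.142, -0.002, -1.241]
wrist_force: [0.1, 0.1, 0.7]
width: 0.0565
time: 30.15
tool_pos: [0.4779, -0.2894, 0.2572]
ee_rot: [-3.14, -0.004, -1.241]
wrist_force: [-0.8, 0.0, -0.2]
width: 0.0562
t 30.15 pos [ 0.4779 -0.2894  0.2572] rpy [-3.1403 -0.0039 -1.241 ] w 0.0562 F [-0.8  0.  -0.2] T [ 0.01 -0.05 -0.01] j6 0.595
 rot [-0.0013 -0.0039 -0.0002]
 shift now-axes [ 91.3 198.2   7.3]  after-turn axes [ 91.3 198.2   7.2]
```

Next I'll move the arm clear and check the final state from both cameras.

```bash
python3 -m handwheel '{"delta_pos": [[8,18,0],[15,32,0],[20,42,0],[20,42,0],[17,38,0],[11,24,0],[0,0,0],[0,0,0]], "rotation": [[0,0,0],[0,0,0],[0,0,0],[0,0,0],[0,0,0],[0,0,0],[0,0,0],[0,0,0]], "claw": [-0.2,-0.2,-0.2,-0.2,-0.2,-0.2,-0.2,-0.2]}'
python3 - <<'E'
from h import *
from bench import robot
for n in('side','top'): snap(robot,n,n+'12')
a=cv2.imread('pics/side12.png');b=cv2.imread('pics/top12.png')
A=cv2.resize(a[160:265,297:397],(380,400),interpolation=cv2.INTER_CUBIC);B=cv2.resize(b[180:280,330:430],(400,400),interpolation=cv2.INTER_CUBIC)
cv2.imwrite('pics/f1.png',np.hstack([A,B]))
cv2.imwrite('pics/f2.png',cv2.resize(np.clip(b[180:215,160:200].astype(float)*2,0,255).astype(np.uint8),(640,560),interpolation=cv2.INTER_CUBIC))
# bar axis by PCA of bright pixels in the bore
s=load('top12');c=proj(s,(.5405,.1893,.0643))
for n in('top0','top12'):
    g=cv2.imread(f'pics/{n}.png').min(2).astype(float)
    vv,uu=np.mgrid[0:480,0:640];near=np.hypot(uu-c[0],vv-c[1])<7
    for T in(110,130,150):
        m=near&(g>T);P=np.array([ray(s,u,v,.0643)[:2] for v,u in np.argwhere(m)])
        if len(P)>5:
            w=g[m]-T;mu=np.average(P,axis=0,weights=w);C=np.cov((P).T,aweights=w);e,V=np.linalg.eigh(C);d=V[:,1];print(n,T,len(P),'angle',round((np.arctan2(d[1],d[0])+np.pi/2)%np.pi-np.pi/2-.2,3),mu)
E
```

```text
time: 31.15
tool_pos: [0.3214, -0.4383, 0.2555]
ee_rot: [-3.141, -0.001, -1.241]
wrist_force: [-0.1, 0.7, 0.3]
width: 0.0564
top0 110 24 angle 0.799 [0.53884376 0.18834774]
top0 130 19 angle 0.812 [0.53874837 0.18848046]
top12 110 26 angle -0.035 [0.53797883 0.19098277]
top12 130 20 angle -0.015 [0.53752166 0.19107188]
top12 150 12 angle 0.029 [0.537657   0.19104884]
```

View pics/f1.png

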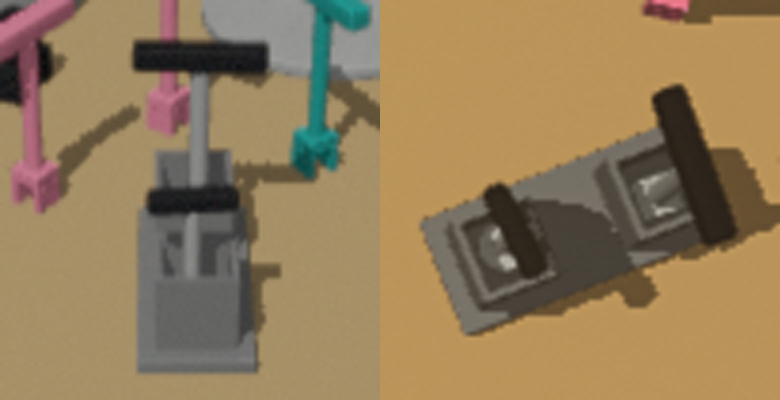

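View pics/f2.png

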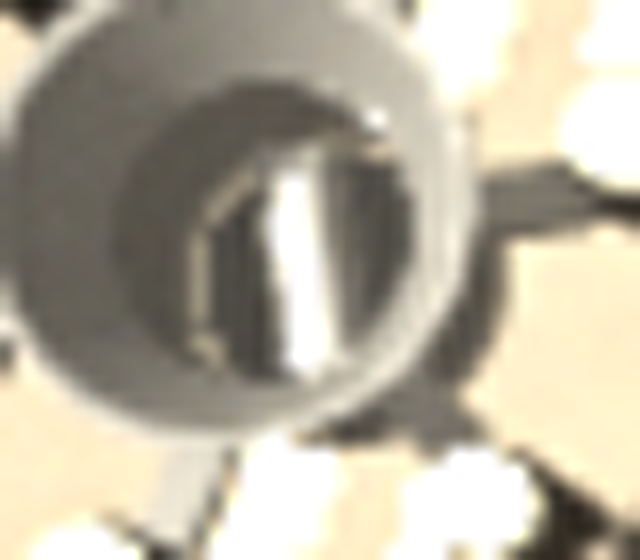

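View pics/top12.png

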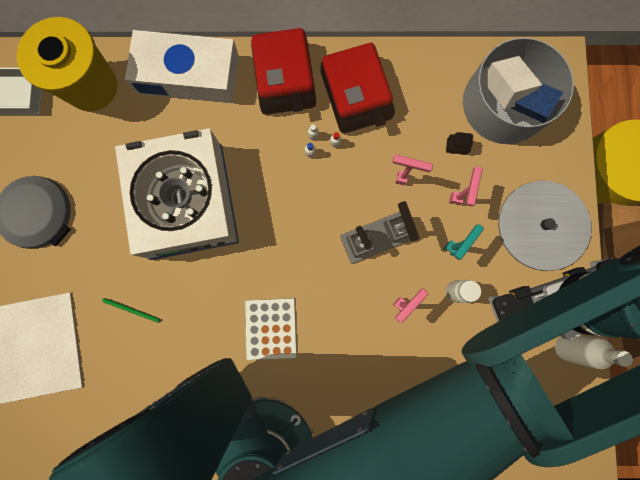

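The bar now lies along the case's front-to-back line (about 0 ± 0.03 rad, from about 0.80 at the start). The rotor key stands upright in its own pocket, top (405,221) and side (347,175). Nothing else has moved, and the arm is clear. Handing in.

```bash
python3 - <<'E'
from bench import robot
print(robot.close_job(), robot.get_obs()['time'])
E
```

```text
the job is handed in; nothing more can be done
the job is handed in; nothing more can be done
```

The rotor is locked, and the rotor key is back upright in its own pocket of the rack. I handed in at about 31 s, with the arm clear of everything; no verdict was reported.

**What I did:** I took the taller black key, fitted its fork over the lock bar and turned it clockwise to the stop. Then I lifted it out and stood it back in its pocket.

**What went wrong:** When I pushed a little past the stop to confirm it, the gripper slipped off the crossbar. I had already queued the lift, so it went up empty. The key stayed standing in the well. I gripped it again, felt the same stop (0.22 N m against about 0.06 for the bar alone), backed off inside the free play and lifted it out.

**Last checks:**
- **Lock bar:** the top view puts it between −0.035 and +0.03 rad, from about 0.80 at the start. An earlier reading by eye gave +0.035, so the camera is only good to a few hundredths; the stop felt on both turns is the stronger evidence.
- **Key:** both cameras show it upright in its pocket.
- **Everything else:** nothing else appears to have moved, and the wrist force readings stayed under 5 N.

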